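Turn the plaque face up over the stop strip

ROBOT

A 6-joint arm with a two-finger parallel gripper is mounted at the origin on the work surface. World frame = base frame: x ahead of the robot, y to its left, z up, the work surface at z = 0. Lengths are in m, angles in rad, forces in N, time in s.
With the tool pointing down it reaches from about 0.25 to 0.8 m from the base axis. Payload 3.9 kg.
Tool frame: the origin (TCP) lies midway between the tips of the shut fingers; the grasp point (between the pads) lies 19 mm behind it; z points along the fingers, x is the direction in which the jaws open and shut, and the axes are right-handed (so a half turn about z gives the same grasp; the last joint's range is limited). The gripper opens to 85 mm and grips with 20 to 120 N. Pads are 22 mm wide; open, the fingers measure 114 mm over their backs; the gripper's body (76 mm by 85 mm) begins 54 mm behind the grasp point. The pads swing forward as they close: fully open they stand 13 mm farther back than shut.
Start: joints at [-1.272, 0.26, -0.138, 1.173, 0, 1.571], TCP at [0.155, -0.502, 0.198] pointing down, gripper open.
Joint ranges: [-2.78, 2.78], [-0.83, 1.72], [-1.28, 1.37], [-1.9, 2.12], [-1.57, 1.48], [-3.14, 3.14]. Speed limits (rad/s): [2.57, 2.57, 3.14, 3.14, 3.14, 3.14].

INTERFACE

Orientations are given as a 3x3 rotation matrix whose columns are the frame's x, y, z axes.
In Python, from plant import sensors, cams, bot gives the robot as it stands.
- The arm moves only by the tool jog_arm, never from a script. Its argument "plan" is a list of rows, each a list of 2 entries, a list of its own where there are three numbers: the shift along the tool's x, y, z in mm, then the turn, a rotation vector about the tool's x, y, z in rad. A call has 1 to 8 rows; each row is the pose to reach, as a shift and turn from the pose commanded when the call began, along the tool's axes at that moment; what a row does not reach only later rows make up. A row lasts 1/8 s, in which the tool goes at most 62.5 mm and 10.7 degrees, less where a joint would pass 70% of its speed; a pose out of reach is approached as far as the arm can. A call with a gripper value outside its range is refused whole. "hand" is the finger opening in mm, from 0 to 85.4, set as the call begins (left out, the last holds). The fingers move at their own pace and stop on an object; "force" is the grip in N (left out, the last holds). Time passes only in rows, so rows that repeat a pose let the fingers close. It gives the time, the measured TCP pose, the force and the opening at its end, in the units of the state.
- sensors.read_state(): the state, without advancing time (a new reading comes with each control period).
- cams.snapshot(name): name is "side" or "top"; returns the picture (480x640x3 uint8, red, green, blue); there is no depth.
- cams.camera_info(name): a dict with "intrinsics" (3x3 intrinsics, pixels), "k1" (the pictures are not rectified: a ray, as slopes to the right and down, at radius r is drawn at 1 + k1 r^2 times it, then the intrinsics apply), "world_from_camera" (4x4, takes a point from camera to world coordinates). Camera axes: x right, y up, looking along -z (the intrinsics and any distortion apply to the point x, -y, -z); pixel columns grow to the right and rows downward; lengths in m; the calibration is good to about 2 mm. A picture is of the moment at which its call begins. camera_info takes no time and is no camera call.
- bot.hand_in(): hands the job in, once; it reports no verdict.
The state is a dict: "time_s": time; "joint_positions": joint angles; "joint_vel": joint speeds; "joint_torque": joint torques, N m; "tcp_pos": TCP position; "eef_rot": TCP orientation; "contact_force": force on the tool from outside, world axes, zero at the start; "moment": the same for the moment, N m; "opening": opening from 0.0 (shut) to 1.0 (fully open).
Only numpy, scipy, OpenCV 4.12 (cv2) and the standard library are available. Lean on these libraries where they do the work, as an engineer would, in place of code of your own. Each camera call takes 0.05 s, during which the arm holds its last target.

TASK

The back of the rectangular bevel-edged wooden plaque is dry and its face is to be dyed next, so turn it over: with the fingertips, push it across the work board against the low stop strip, tip it up on its edge there and on over the strip, and leave it lying flat, face up, on the blotting sheet beyond the strip. Do not pick it up or carry it: it stays resting on the board or the strip throughout. Leave the round coaster and everything else on the bench where they are.

Things in the scene. Friction and masses are not known exactly. Their poses are not given: they have to be found in the camera images.
- board: Fixed plywood work board on the bench, 300 (x) x 360 (y) x 18 mm; origin at the centre of its underside, z up, +x away from the robot. A square-edged stop strip runs across its whole width, 12 mm high above the board's top, 14 mm thick, from board x = 0 (near face) to 14 mm. Near half (x < 0): plaque and coaster. Far half (x 14 to 150 mm): empty, with thin blotting paper.
- strip (a point): Foot of the stop strip's near face, at the middle of its length, on the board's top (18 mm above the bench). Axes as the board's: x square to the strip, pointing to the far side, y along the strip, z up.
- plaque: Loose wooden plaque, 84 (x) x 110 (y) x 16 mm, 0.1 kg, face down at the left or right on the board's near half, a long side facing the strip within 12 deg, up to 55 mm off. Origin: centre of the face (underneath); z from face to back: up at the start, down when turned. The face (leather inlay) has a bevel all round, 10 wide, 9 high: the lower 9 mm of the sides is undercut, the upper 7 mm upright.
- plaque_center (a point): Centre of the plaque, 8 mm above its origin along its z. Axes as the plaque's.
- edge_a (a point): Middle of the plaque's long edge at its -x side (the edge nearer the robot at the start), on the upright part of the side, 3.5 mm below the back. With the far side against the strip, fingertips pressed level against this side (some 5 to 10 N) have grip enough to raise this edge as they move up.
- edge_b (a point): The same at its +x side (the edge nearer the strip at the start).
- edge_c (a point): The same for the short edge at its -y side.
- edge_d (a point): The same for the short edge at its +y side.
- coaster: Round turned wooden coaster, 90 mm across, 12 mm thick, loose on the near half of the board beside the plaque; to be left alone. Origin: centre of its underside.
- jar: Amber screw-top jar, 54 mm across, 75 mm high, standing on the bench about 55 mm off one side of the board; to be left alone. Origin: centre of its underside.
- dye_brush: Flat brush 185 mm long, lying on the bench about 55 mm off the other side of the board; to be left alone. Origin: on the bench near its middle.
- bowl_large: White bowl, 112 mm across, 55 mm high, in the black tray on the right; to be left alone. Origin: centre of its underside.
- bowl_small: White bowl, 90 mm across, 45 mm high, in the black tray; to be left alone. Origin: centre of its underside.
- spray_bottle: Clear spray bottle with black trigger head, 176 mm high, on the right; to be left alone. Origin: centre of its underside.
- mallet: Mallet with a white head, lying on the marble slab on the left; to be left alone. Origin: on the slab's top near the head.

How it is judged:
By the outcome, as a careful person would: the job done as asked, in the order asked, and still so for the second after the job is handed in, with the robot touching nothing.
It also fails if it takes over 48 s, if anything falls off the work surface, if the arm or the gripper's body presses on something with over 40 N, if the wrist force passes 120 N, or if a joint passes its speed limit or range.

## Working session

There is one attempt and no reset: what is moved stays moved. The work goes in short steps, Python scripts to look and compute and a tool call to move; the robot and the scene stay as the last step left them, time stands still between calls to the robot, and variables do not carry over. Pictures are saved under pics/ and viewed, and the job is handed in when it is done.

Besides the shell and the picture viewer there is one more tool, called after "Emit:" as name([rows], argument=value, ...), one row to a line, values as JSON. jog_arm: Moves the arm, as the interface text tells. Its arguments: {"type":"object","properties":{"plan":{"type":"array"},"hand":{"type":"number"},"force":{"type":"number"}},"required":["plan"]}

```bash
ls; mkdir -p pics; python3 - <<'E'
from plant import sensors,cams,bot
import cv2
for n in ("side","top"):
    im=cams.snapshot(n); cv2.imwrite(f"pics/{n}0.png",im[:,:,::-1]); print(n,cams.camera_info(n))
print(sensors.read_state())
E
```

```text
pics
side {'intrinsics': array([[490.63206368,   0.        , 320.36303462],
       [  0.        , 490.63206368, 238.50930024],
       [  0.        ,   0.        ,   1.        ]]), 'k1': -0.08327867451831159, 'world_from_camera': array([[-0.77802717,  0.48371027, -0.40087167, -0.05177325],
       [-0.62812028, -0.61090106,  0.4819386 ,  0.69448803],
       [-0.01177428,  0.62675695,  0.77912585,  1.2388105 ],
       [ 0.        ,  0.        ,  0.        ,  1.        ]])}
top {'intrinsics': array([[454.2407775 ,   0.        , 321.48211512],
       [  0.        , 454.2407775 , 236.22295392],
       [  0.        ,   0.        ,   1.        ]]), 'k1': -0.07097239659349665, 'world_from_camera': array([[ 3.91801944e-03,  9.95389178e-01, -9.58385812e-02,
         4.42862130e-01],
       [-9.99991888e-01,  3.81042080e-03, -1.30569581e-03,
        -4.50170581e-02],
       [-9.34490154e-04,  9.58429195e-02,  9.95396033e-01,
         1.22352859e+00],
       [ 0.00000000e+00,  0.00000000e+00,  0.00000000e+00,
         1.00000000e+00]])}
{'time_s': 0.1, 'joint_positions': array([-1.27201873e+00,  2.60597074e-01, -1.39274465e-01,  1.17269391e+00,
       -2.56704214e-05,  1.57083060e+00]), 'joint_vel': array([-1.00535909e-03, -1.86426389e-03,  3.70623600e-03, -1.11796522e-03,
       -1.28055495e-05,  1.81795153e-04]), 'joint_torque': array([-8.31844518e-04, -4.06506085e+01,  2.54528314e+01,  1.01016244e-02,
       -1.35579685e-04,  1.16617286e-05]), 'tcp_pos': array([ 0.15432419, -0.50108765,  0.19754632]), 'eef_rot': array([[ 2.94318970e-01, -9.55707092e-01, -5.45277004e-04],
       [-9.55705611e-01, -2.94319474e-01,  1.68318503e-03],
       [-1.76911751e-03,  2.57310083e-05, -9.99998435e-01]]), 'contact_force': array([ 0.55040825, -0.50554463,  1.40381626]), 'moment': array([ 0.01239309, -0.00767061, -0.01271003]), 'opening': 1.000591104540953}
```

View pics/top0.png

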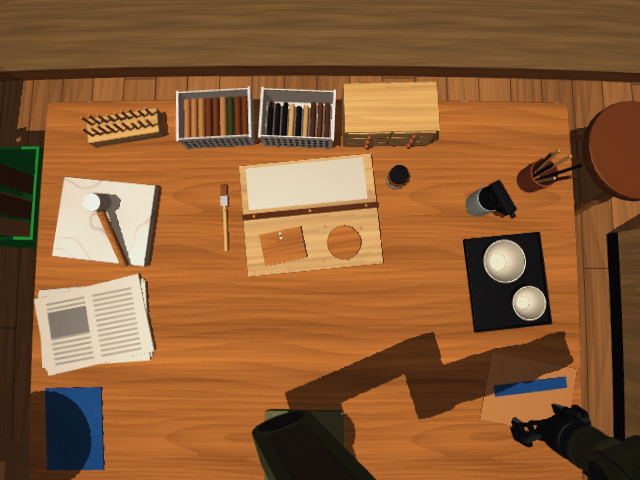

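View pics/side0.png

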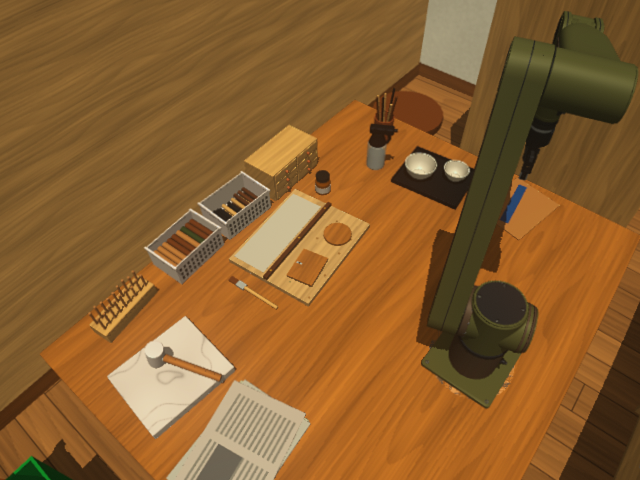

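```bash
cat > h.py <<'E'
import numpy as np,cv2
from plant import sensors,cams,bot
def ray(n,px):
    c=cams.camera_info(n);K=c["intrinsics"];k=c["k1"]
    d=np.array([(px[0]-K[0,2])/K[0,0],(px[1]-K[1,2])/K[1,1]])
    s=d.copy()
    for _ in range(30): s=d/(1+k*(s@s))
    T=c["world_from_camera"]
    return T[:3,3],T[:3,:3]@np.array([s[0],-s[1],-1])
def onz(n,px,z):
    o,d=ray(n,px); return o+d*(z-o[2])/d[2]
def proj(n,P):
    c=cams.camera_info(n);K=c["intrinsics"];T=c["world_from_camera"]
    p=T[:3,:3].T@(np.asarray(P)-T[:3,3]); s=np.array([p[0],-p[1]])/-p[2]
    s=s*(1+c["k1"]*(s@s)); return K[:2,:2]@s+K[:2,2]
def crop(im,x0,y0,w,h,f,name):
    cv2.imwrite(name,cv2.resize(im[y0:y0+h,x0:x0+w,::-1],None,fx=f,fy=f,interpolation=cv2.INTER_CUBIC))
E
python3 - <<'E'
from h import *
im=cv2.imread("pics/top0.png")[:,:,::-1]; crop(im,230,145,160,140,5,"pics/tc.png")
im=cv2.imread("pics/side0.png")[:,:,::-1]; crop(im,220,180,160,130,5,"pics/sc.png")
E
```

```text
(no output)
```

View pics/tc.png

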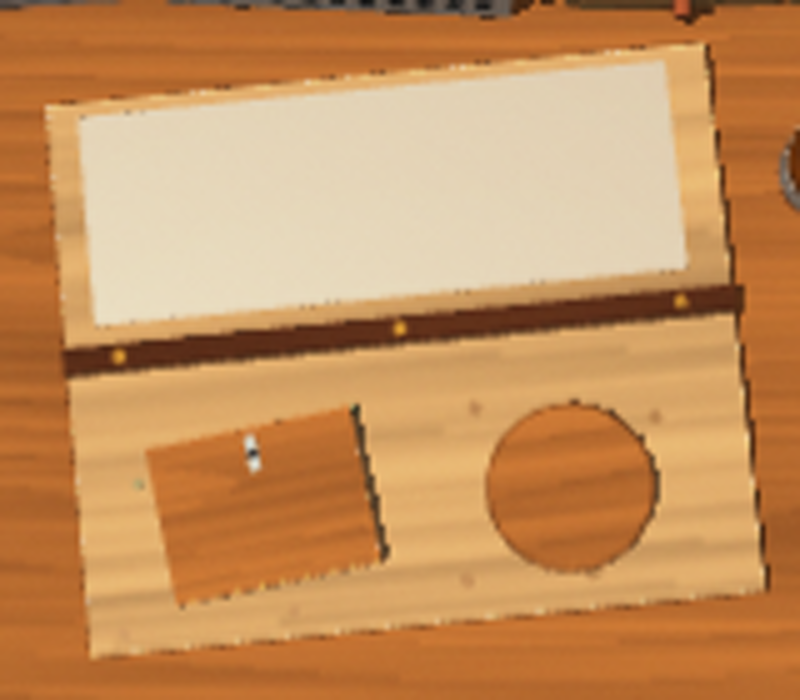

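View pics/sc.png

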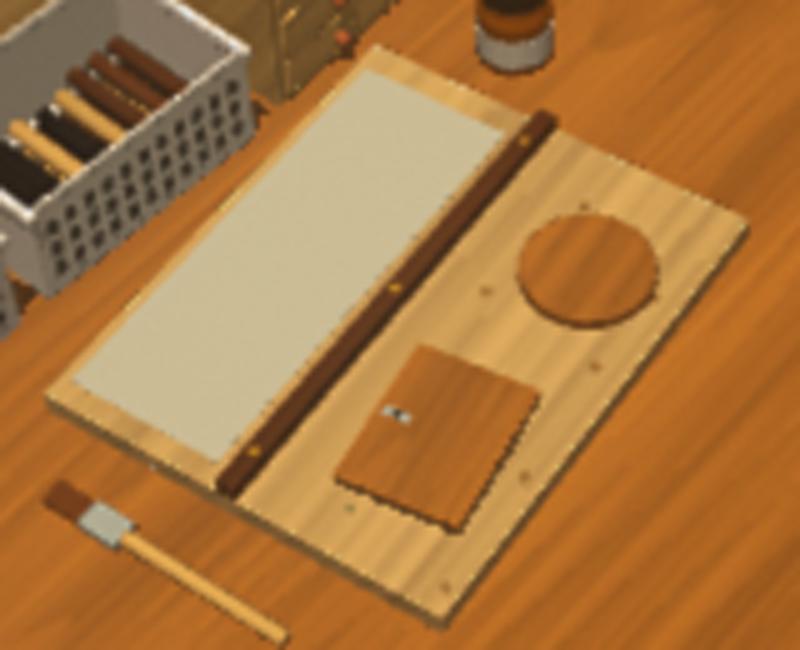

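```bash
cat >> h.py <<'E'
def C(p,o=(230,145),f=5): return (np.array(p)+.5)/f-.5+np.array(o)
E
python3 - <<'E'
from h import *
np.set_printoptions(precision=4,suppress=True)
def rep(n,pts,z,o): 
    P=np.array([onz(n,C(p,o),z) for p in pts]); return P
o=(230,145);s=(220,180)
B=rep("top",[(46,106),(706,44),(766,592),(92,657)],.018,o)
Bs=rep("side",[(46,398),(377,46),(748,228),(440,626)],.018,s)
print("board",B,B.mean(0));print(Bs,Bs.mean(0))
Pq=rep("top",[(147,452),(355,406),(384,557),(180,605)],.034,o)
Ps=rep("side",[(336,480),(422,346),(540,397),(460,530)],.034,s)
Cc=rep("top",[(572,488)],.03,o); Cs=rep("side",[(588,267)],.03,s)
print("plq",Pq,Pq.mean(0));print(Ps,Ps.mean(0)); print(Cc,Cs)
def ang(v): return np.degrees(np.arctan2(v[1],v[0]))
for Q in (B,Bs,Pq,Ps):
    print([round(x,2) for x in (ang(Q[0]-Q[3]),ang(Q[1]-Q[2]),ang(Q[0]-Q[1])-90,ang(Q[3]-Q[2])-90)],[round(float(np.linalg.norm(Q[i]-Q[i-1])),4) for i in range(4)])
St=rep("top",[(66,378),(400,346),(742,312)],.024,o); print(St)
Ss=rep("top",[(119,356),(400,328),(681,301)],.030,o); print(Ss)
Ss=rep("side",[(254,452),(395,288),(524,141)],.030,s); print(Ss)
E
```

```text
board [[ 0.7504  0.1821  0.018 ]
 [ 0.786  -0.1768  0.018 ]
 [ 0.4881 -0.2065  0.018 ]
 [ 0.4523  0.1509  0.018 ]] [ 0.6192 -0.0126  0.018 ]
[[ 0.7476  0.1801  0.018 ]
 [ 0.7853 -0.1787  0.018 ]
 [ 0.4864 -0.203   0.018 ]
 [ 0.451   0.1532  0.018 ]] [ 0.6176 -0.0121  0.018 ]
plq [[ 0.56    0.1212  0.034 ]
 [ 0.5848  0.0117  0.034 ]
 [ 0.5052 -0.0041  0.034 ]
 [ 0.4796  0.1026  0.034 ]] [0.5324 0.0578 0.034 ]
[[ 0.5574  0.1215  0.034 ]
 [ 0.5822  0.0126  0.034 ]
 [ 0.5004 -0.0021  0.034 ]
 [ 0.4771  0.1029  0.034 ]] [0.5293 0.0587 0.034 ]
[[ 0.5422 -0.1029  0.03  ]] [[ 0.5422 -0.1041  0.03  ]]
[np.float64(5.97), np.float64(5.69), np.float64(5.66), np.float64(5.73)] [0.2998, 0.3607, 0.2993, 0.3592]
[np.float64(5.18), np.float64(4.63), np.float64(6.0), np.float64(5.68)] [0.2978, 0.3608, 0.2998, 0.3579]
[np.float64(13.06), np.float64(11.27), np.float64(12.76), np.float64(13.5)] [0.0826, 0.1123, 0.0812, 0.1097]
[np.float64(13.03), np.float64(10.19), np.float64(12.8), np.float64(12.56)] [0.0825, 0.1117, 0.083, 0.1075]
[[ 0.6005  0.1667  0.024 ]
 [ 0.6183 -0.0115  0.024 ]
 [ 0.6374 -0.1942  0.024 ]]
[[ 0.6116  0.1376  0.03  ]
 [ 0.6271 -0.0116  0.03  ]
 [ 0.6422 -0.161   0.03  ]]
[[ 0.6117  0.1351  0.03  ]
 [ 0.6276 -0.0145  0.03  ]
 [ 0.6421 -0.1637  0.03  ]]
```

```bash
cat >> h.py <<'E'
np.set_printoptions(precision=4,suppress=True)
O=np.array([.6185,-.0125,.018]);YAW=np.radians(5.7)
RB=np.array([[np.cos(YAW),-np.sin(YAW),0],[np.sin(YAW),np.cos(YAW),0],[0,0,1]])
RT=np.column_stack([RB[:,1],RB[:,0],[0,0,-1]])  # goal tool: x=board y, y=board x, z down
from scipy.spatial.transform import Rotation as R
def b2w(p): return O+RB@np.asarray(p)
def w2b(p): return RB.T@(np.asarray(p)-O)
def rel(pw,Rw=RT):
    s=sensors.read_state(); r=s["eef_rot"]
    print("shift mm",1e3*r.T@(np.asarray(pw)-s["tcp_pos"]),"rotvec",R.from_matrix(r.T@Rw).as_rotvec())
def st():
    s=sensors.read_state(); print(s["time_s"],"tcp_b mm",1e3*w2b(s["tcp_pos"]),"F_b",RB.T@s["contact_force"],"op",s["opening"],"q",s["joint_positions"])
E
python3 - <<'E'
from h import *
st(); rel(b2w([-.165,.078,.1]))
im=cv2.imread("pics/top0.png")[:,:,::-1]
m=cv2.inRange(cv2.cvtColor(im,cv2.COLOR_RGB2HSV),(0,0,150),(40,70,255)); m[:150]=0;m[225:]=0;m[:,:236]=0;m[:,380:]=0
c=max(cv2.findContours(m,0,2)[0],key=cv2.contourArea);b=cv2.boxPoints(cv2.minAreaRect(c))
print([1e3*w2b(onz("top",p,.0185)) for p in b])
E
```

```text
0.1 tcp_b mm [-510.4071 -440.07    179.5463] F_b [ 0.4975 -0.5577  1.4038] op 1.000591104540953 q [-1.272   0.2606 -0.1393  1.1727 -0.      1.5708]
shift mm [-439.3067 -441.1234   80.3123] rotvec [-0.0026  0.0003 -2.9423]
[array([142.2017, 164.5748,   0.5   ]), array([ 142.8802, -157.0572,    0.5   ]), array([  28.7311, -155.7329,    0.5   ]), array([ 28.2092, 162.5515,   0.5   ])]
```

Emit:
jog_arm([
  [[-440, -442, 0], [0, 0, -1.45]],
  [[-440, -442, 0], [0, 0, -1.45]],
  [[-440, -442, 0], [0, 0, -1.45]],
  [[-440, -442, 0], [0, 0, -1.45]],
  [[-440, -442, 0], [0, 0, -1.45]],
  [[-440, -442, 0], [0, 0, -1.45]],
  [[-440, -442, 0], [0, 0, -1.45]],
  [[-440, -442, 0], [0, 0, -1.45]],
], hand=50, force=20)

```text
time_s: 1.1
tcp_pos: [0.3899, -0.0584, 0.1983]
eef_rot: [[0.983, 0.182, 0.0], [0.182, -0.983, -0.0], [0.0, 0.0, -1.0]]
contact_force: [0.9, -0.7, 0.3]
opening: 0.587
```

```bash
python3 - <<'E'
from h import *
st(); rel(b2w([-.165,.078,.04]))
E
```

```text
1.1 tcp_b mm [-232.0676  -22.9423  180.2863] F_b [ 0.8253 -0.8024  0.2671] op 0.58653269275302 q [-0.1484  0.0351 -0.4127  1.1225 -0.0003  1.2396]
shift mm [ 75.1841 -95.0678 140.2753] rotvec [ 0.0006  0.     -1.4875]
```

Emit:
jog_arm([
  [[75, -95, 0], [0, 0, -1.487]],
  [[75, -95, 20], [0, 0, -1.487]],
  [[75, -95, 60], [0, 0, -1.487]],
  [[75, -95, 90], [0, 0, -1.487]],
  [[75, -95, 110], [0, 0, -1.487]],
  [[75, -95, 130], [0, 0, -1.487]],
  [[75, -95, 130], [0, 0, -1.487]],
  [[75, -95, 130], [0, 0, -1.487]],
])

```text
time_s: 2.1
tcp_pos: [0.4455, 0.0464, 0.0675]
eef_rot: [[-0.1, 0.995, -0.002], [0.995, 0.1, -0.0], [-0.0, -0.002, -1.0]]
contact_force: [-0.4, 0.5, -0.6]
opening: 0.581
```

```bash
python3 - <<'E'
from h import *
st(); rel(b2w([-.165,.078,.004]))
im=cams.snapshot("top");crop(im,230,145,160,140,5,"pics/t1.png")
im=cams.snapshot("side");crop(im,220,160,200,160,4,"pics/s1.png")
E
```

```text
2.1 tcp_b mm [-166.2467   75.7978   49.5455] F_b [-0.3035  0.564  -0.6185] op 0.5808781493762306 q [ 0.1038  0.2345 -0.5448  0.7934 -0.      0.0037]
shift mm [ 2.2025  1.3325 45.543 ] rotvec [-0.0019  0.      0.0006]
```

View pics/s1.png

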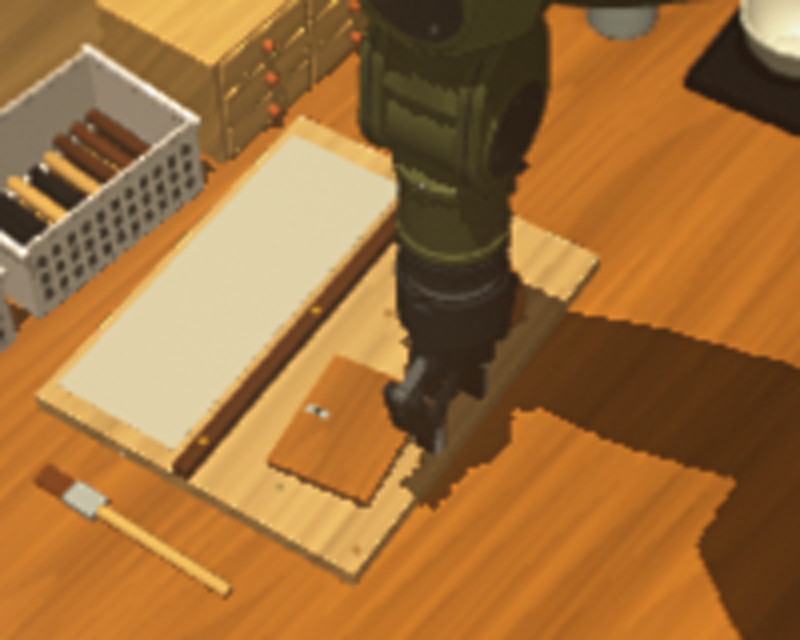

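View pics/t1.png

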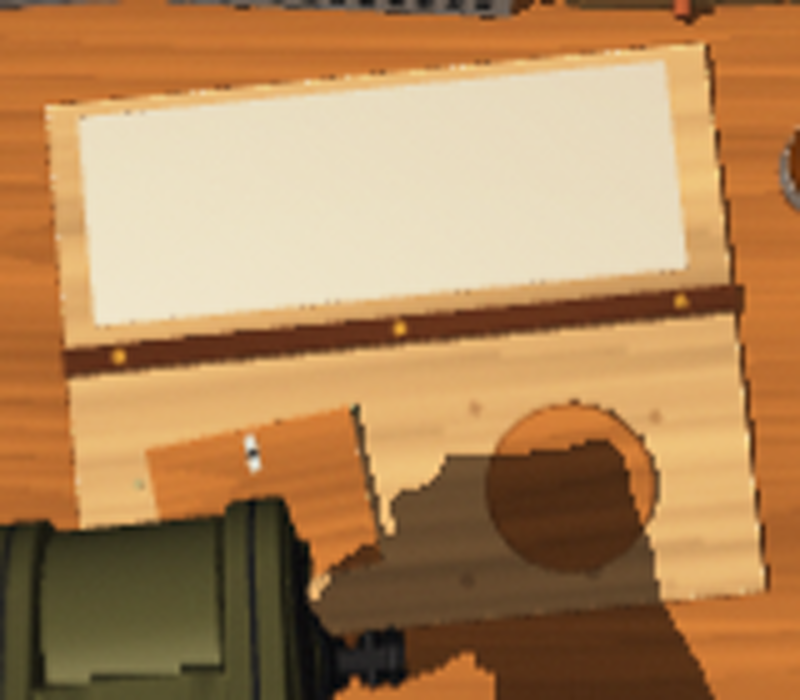

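```bash
python3 - <<'E'
from h import *
s=sensors.read_state();r=s["eef_rot"];t=s["tcp_pos"]
for n,o,f in(("side",(220,160),4),("top",(230,145),5)):
  for dx in(-.032,0,.032):
    for dz in (-.004,): print(n,dx,(proj(n,t+r@np.array([dx,0,dz]))-o)*f, (proj(n,t+r@np.array([dx,0,-.15]))-o)*f)
E
```

```text
side -0.032 [471.4111 414.8036] [474.7019 287.7475]
side 0 [447.8176 444.8412] [449.1015 318.8077]
side 0.032 [423.6708 475.5708] [422.8383 350.6675]
top -0.032 [341.6511 662.1664] [324.528  660.0074]
top 0 [278.6045 667.8219] [252.3495 666.4741]
top 0.032 [215.5941 673.4524] [180.2299 672.9076]
```

```bash
python3 - <<'E'
from h import *
im=cv2.imread("pics/s1.png")[200:500,330:560]
cv2.imwrite("pics/s1z.png",cv2.resize(im,None,fx=2.6,fy=2,interpolation=2))
cv2.imwrite("pics/s1z.png",cv2.resize(im,None,fx=2,fy=2,interpolation=2))
E
```

```text
(no output)
```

View pics/s1z.png

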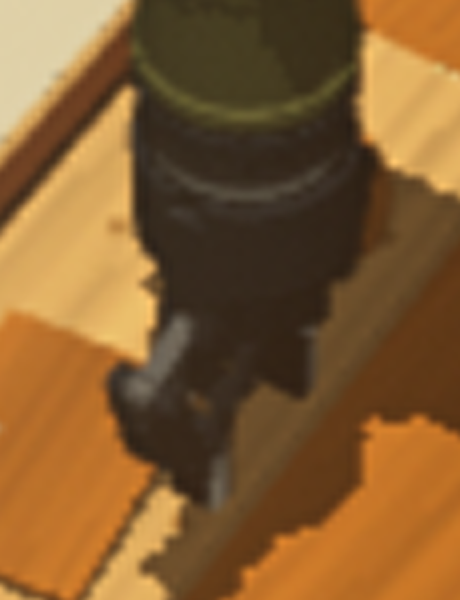

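Emit:
jog_arm([
  [[2, 1, 20], [0, 0, 0]],
  [[2, 1, 35], [0, 0, 0]],
  [[2, 1, 44], [0, 0, 0]],
  [[2, 1, 48], [0, 0, 0]],
  [[2, 1, 48], [0, 0, 0]],
])

```text
time_s: 2.82
tcp_pos: [0.4471, 0.0485, 0.0203]
eef_rot: [[-0.093, 0.996, -0.0], [0.996, 0.093, -0.0], [-0.0, -0.0, -1.0]]
contact_force: [-0.6, -0.6, -0.1]
opening: 0.591
```

```bash
python3 - <<'E'
from h import *
st()
im=cams.snapshot("side");crop(im,295,220,60,60,10,"pics/s2.png")
s=sensors.read_state();r=s["eef_rot"];t=s["tcp_pos"]
for dx in(-.032,0.025):
    for dy in (-.011,.011): print((proj("side",t+r@np.array([dx,dy,0]))-(295,220))*10)
E
```

```text
2.825 tcp_b mm [-164.4476   77.7585    2.309 ] F_b [-0.619  -0.5375 -0.0634] op 0.5914267552872167 q [ 0.1081  0.2939 -0.6126  0.6644 -0.      0.0147]
[448.2625 555.3486]
[386.5587 522.5201]
[345.2422 689.2606]
[282.8397 655.0718]
```

View pics/s2.png

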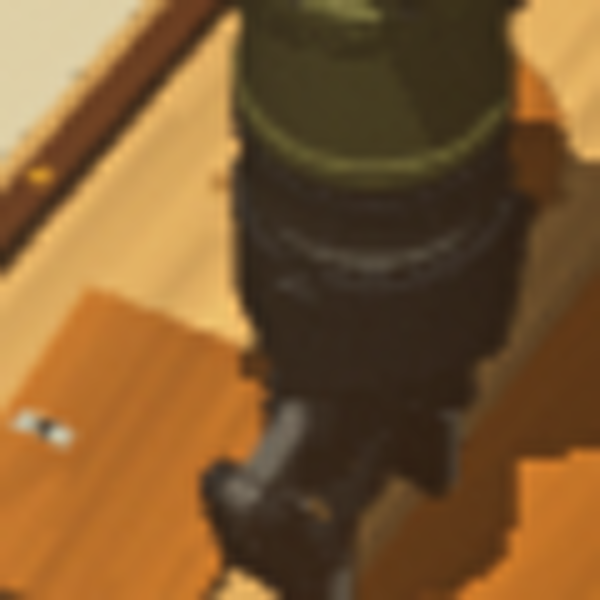

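Emit:
jog_arm([
  [[0, 0, 2], [0, 0, 0]],
  [[0, 0, 4], [0, 0, 0]],
])

```text
time_s: 3.12
tcp_pos: [0.4475, 0.0486, 0.0165]
eef_rot: [[-0.094, 0.996, 0.001], [0.996, 0.094, 0.0], [0.0, 0.001, -1.0]]
contact_force: [0.1, 0.3, -0.2]
opening: 0.585
```

Emit:
jog_arm([
  [[0, 0, 2], [0, 0, 0]],
  [[0, 0, 2], [0, 0, 0]],
])

```text
time_s: 3.38
tcp_pos: [0.4469, 0.0485, 0.0141]
eef_rot: [[-0.094, 0.996, -0.0], [0.996, 0.094, -0.0], [-0.0, -0.0, -1.0]]
contact_force: [0.0, 1.3, 0.4]
opening: 0.586
```

Emit:
jog_arm([
  [[0, 0, 2], [0, 0, 0]],
  [[0, 0, 2], [0, 0, 0]],
])

```text
time_s: 3.62
tcp_pos: [0.447, 0.0486, 0.0122]
eef_rot: [[-0.094, 0.996, -0.0], [0.996, 0.094, -0.0], [0.0, -0.0, -1.0]]
contact_force: [0.3, 0.8, 0.6]
opening: 0.583
```

Emit:
jog_arm([
  [[0, 0, -6], [0, 0, 0.004]],
  [[0, 4, -8], [0, 0, 0.006]],
  [[0, 12, -8], [0, 0, 0.006]],
  [[0, 21, -7], [0, 0, 0.006]],
  [[0, 21, -6], [0, 0, 0.006]],
  [[0, 21, -5], [0, 0, 0.006]],
])

```text
time_s: 4.38
tcp_pos: [0.4677, 0.0505, 0.0169]
eef_rot: [[-0.088, 0.996, -0.001], [0.996, 0.088, -0.0], [-0.0, -0.001, -1.0]]
contact_force: [0.5, 0.4, 0.7]
opening: 0.585
```

```bash
python3 - <<'E'
from h import *
st()
im=cams.snapshot("side");crop(im,290,220,60,60,10,"pics/s3.png")
im=cams.snapshot("top");crop(im,240,210,80,80,8,"pics/t3.png")
E
```

```text
4.375 tcp_b mm [-143.7919   77.663    -1.0531] F_b [0.5725 0.3632 0.6789] op 0.5846227155699572 q [ 0.1075  0.3284 -0.569   0.6743  0.      0.0194]
```

View pics/s3.png

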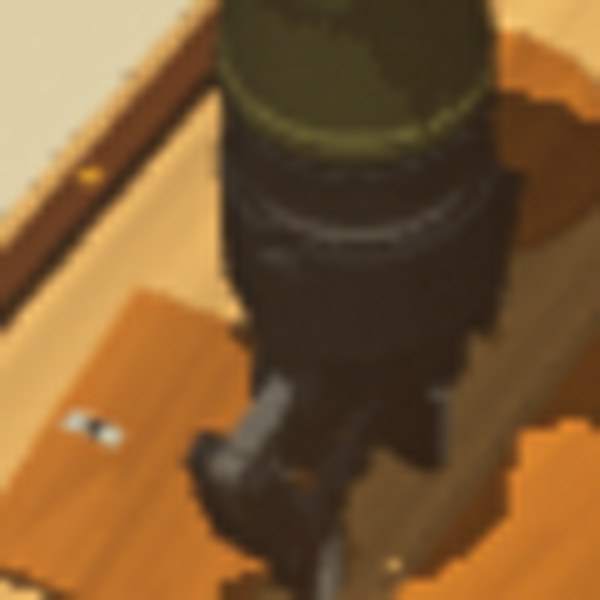

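View pics/t3.png

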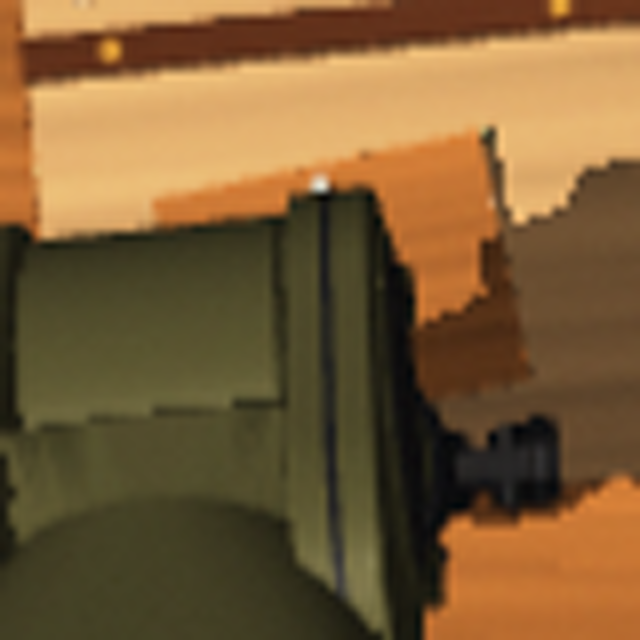

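Emit:
jog_arm([
  [[0, 4, 0], [0, 0, -0.011]],
  [[0, 9, 0], [0, 0, -0.011]],
  [[0, 14, 0], [0, 0, -0.011]],
  [[0, 19, 0], [0, 0, -0.011]],
  [[0, 24, 0], [0, 0, -0.011]],
  [[0, 29, 0], [0, 0, -0.011]],
  [[0, 32, 0], [0, 0, -0.011]],
  [[0, 32, 0], [0, 0, -0.011]],
])

```text
time_s: 5.48
tcp_pos: [0.5002, 0.0534, 0.0173]
eef_rot: [[-0.099, 0.995, 0.0], [0.995, 0.099, 0.0], [0.0, 0.0, -1.0]]
contact_force: [-0.7, 0.6, 0.6]
opening: 0.58
```

```bash
python3 - <<'E'
from h import *
st()
im=cams.snapshot("side");crop(im,265,200,90,80,8,"pics/s4.png")
im=cams.snapshot("top");crop(im,240,190,80,80,8,"pics/t4.png")
E
```

```text
5.475 tcp_b mm [-111.1966   77.3135   -0.7155] F_b [-0.6221  0.6498  0.6106] op 0.5798305938280752 q [ 0.1063  0.3734 -0.4928  0.7045  0.      0.0071]
```

View pics/s4.png

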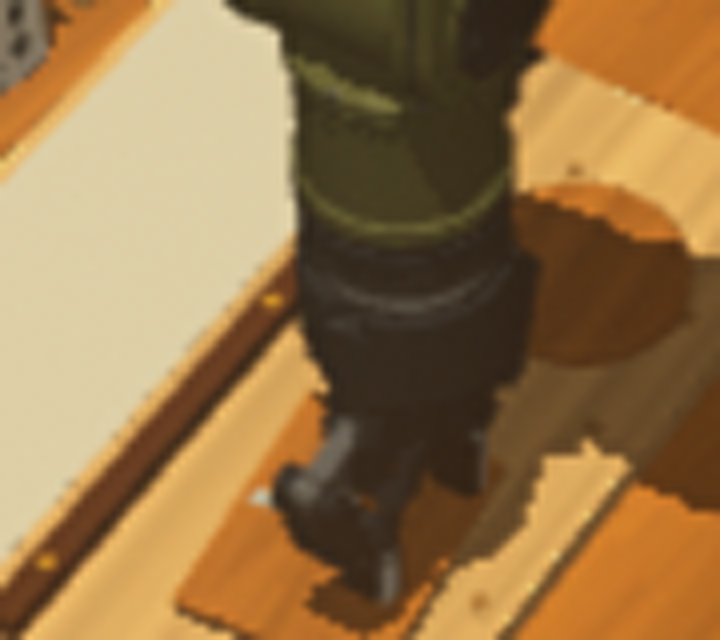

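View pics/t4.png

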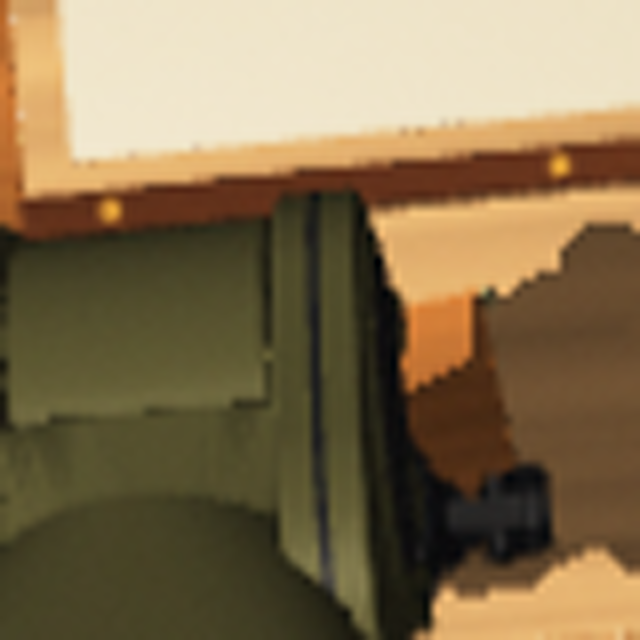

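Emit:
jog_arm([
  [[0, -10, -6], [0, 0, 0]],
  [[0, -36, -6], [0, 0, 0]],
  [[0, -36, -4], [0, 0, 0]],
  [[0, -36, 2], [0, 0, 0]],
  [[0, -36, 7], [0, 0, 0]],
  [[0, -36, 7], [0, 0, 0]],
])

```text
time_s: 6.32
tcp_pos: [0.4642, 0.0498, 0.0097]
eef_rot: [[-0.099, 0.995, -0.001], [0.995, 0.099, -0.0], [-0.0, -0.001, -1.0]]
contact_force: [-0.2, -0.0, 0.2]
opening: 0.586
```

Emit:
jog_arm([
  [[0, 0, 2], [0, 0, 0]],
  [[0, 0, 4], [0, 0, 0]],
])

```text
time_s: 6.58
tcp_pos: [0.4644, 0.0498, 0.0062]
eef_rot: [[-0.099, 0.995, 0.0], [0.995, 0.099, 0.0], [-0.0, 0.0, -1.0]]
contact_force: [0.1, 0.2, 0.0]
opening: 0.585
```

Emit:
jog_arm([
  [[0, 0, 1.5], [0, 0, 0]],
  [[0, 0, 3], [0, 0, 0]],
])

```text
time_s: 6.82
tcp_pos: [0.4642, 0.0498, 0.0032]
eef_rot: [[-0.099, 0.995, 0.0], [0.995, 0.099, -0.0], [-0.0, 0.0, -1.0]]
contact_force: [0.4, 0.6, 0.7]
opening: 0.583
```

```bash
python3 - <<'E'
from h import *
st()
im=cams.snapshot("side");crop(im,275,220,80,75,8,"pics/s5.png")
s=sensors.read_state();r=s["eef_rot"];t=s["tcp_pos"]
for dx in(-.025,0.025):
  for dy in (-.011,.011):
    for dz in(-.021,): print(dx,dy,(proj("side",t+r@np.array([dx,dy,dz]))-(275,220))*8)
E
```

```text
6.825 tcp_b mm [-147.3912   77.3138  -14.7734] F_b [0.4995 0.5589 0.7123] op 0.5826042006694966 q [ 0.1069  0.341  -0.5967  0.6331 -0.      0.0077]
-0.025 -0.011 [471.7223 430.9708]
-0.025 0.011 [422.4088 405.0048]
0.025 -0.011 [399.3876 524.8443]
0.025 0.011 [349.5833 497.9308]
```

View pics/s5.png

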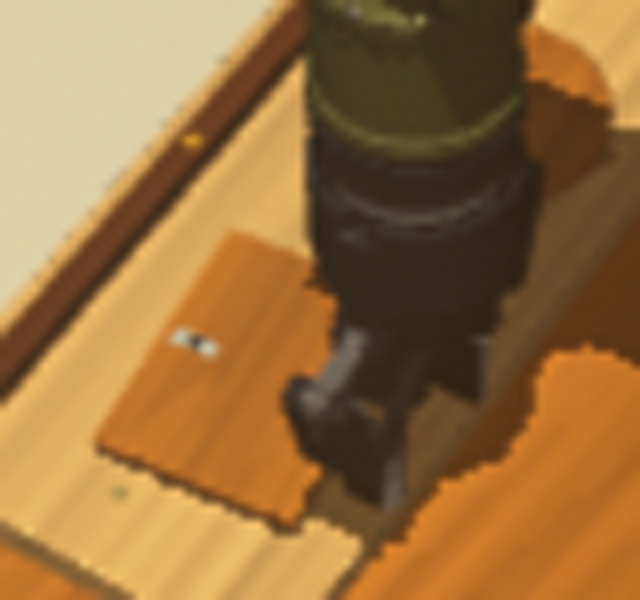

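Emit:
jog_arm([
  [[0, 0, 1.5], [0, 0, 0]],
  [[0, 0, 3], [0, 0, 0]],
])

```text
time_s: 7.12
tcp_pos: [0.4642, 0.0498, 0.0003]
eef_rot: [[-0.099, 0.995, 0.0], [0.995, 0.099, 0.0], [0.0, 0.0, -1.0]]
contact_force: [0.2, -0.8, 0.2]
opening: 0.589
```

Emit:
jog_arm([
  [[0, 0, 1.5], [0, 0, 0]],
  [[0, 0, 3], [0, 0, 0]],
])

```text
time_s: 7.38
tcp_pos: [0.4641, 0.0498, -0.0028]
eef_rot: [[-0.099, 0.995, -0.0], [0.995, 0.099, -0.0], [-0.0, -0.0, -1.0]]
contact_force: [-0.6, 0.5, 1.0]
opening: 0.582
```

Emit:
jog_arm([
  [[0, 0, 1.5], [0, 0, 0]],
  [[0, 0, 2], [0, 0, 0]],
])

```text
time_s: 7.62
tcp_pos: [0.464, 0.0498, -0.0048]
eef_rot: [[-0.099, 0.995, -0.0], [0.995, 0.099, 0.0], [0.0, -0.0, -1.0]]
contact_force: [-0.4, -0.1, 1.0]
opening: 0.587
```

```bash
python3 - <<'E'
from h import *
for p in ((392,508),(482,402)):
  px=(np.array(p)+.5)/8-.5+(275,220)
  for z in (.003,.018,.028,.038): print(p,z,1e3*w2b(onz("side",px,z)))
im=cams.snapshot("side");crop(im,275,220,80,75,8,"pics/s6.png")
im=cams.snapshot("top");crop(im,240,205,80,75,8,"pics/t6.png")
E
```

```text
(392, 508) 0.003 [-142.5029   85.2625  -15.    ]
(392, 508) 0.018 [-148.0163   93.5744    0.    ]
(392, 508) 0.028 [-151.6919   99.1157   10.    ]
(392, 508) 0.038 [-155.3676  104.6571   20.    ]
(482, 402) 0.003 [-145.0403   25.6285  -15.    ]
(482, 402) 0.018 [-150.523    34.6643    0.    ]
(482, 402) 0.028 [-154.1781   40.6882   10.    ]
(482, 402) 0.038 [-157.8332   46.712    20.    ]
```

View pics/s6.png

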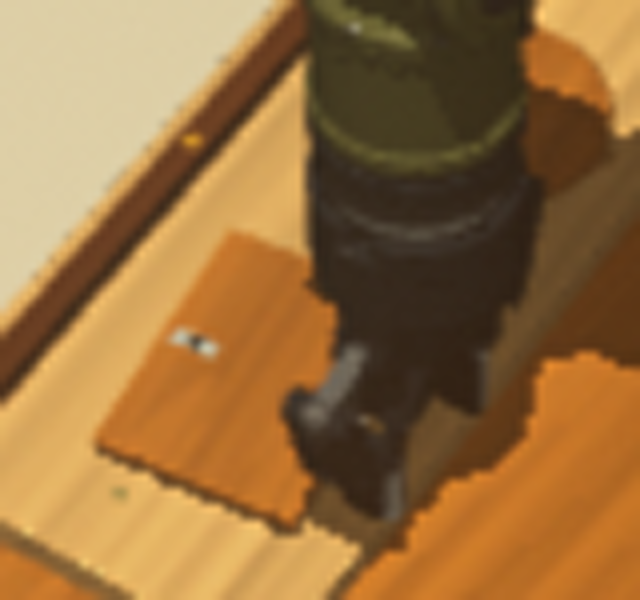

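View pics/t6.png

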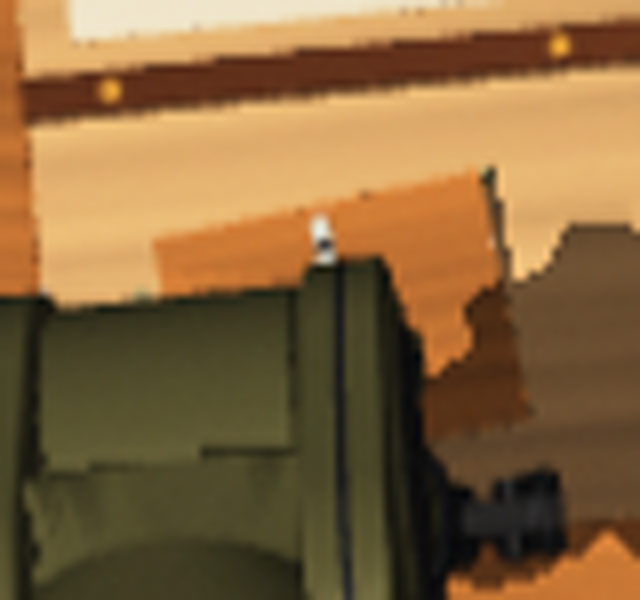

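Emit:
jog_arm([
  [[0, 0, 3], [0, 0, 0]],
  [[0, 0, 5], [0, 0, 0]],
  [[0, 0, 5], [0, 0, 0]],
])

```text
time_s: 8.1
tcp_pos: [0.4639, 0.0498, -0.0099]
eef_rot: [[-0.099, 0.995, -0.0], [0.995, 0.099, -0.0], [0.0, -0.0, -1.0]]
contact_force: [0.1, 0.3, 0.4]
opening: 0.592
```

Emit:
jog_arm([
  [[0, 0, 2], [0, 0, 0]],
  [[0, 0, 3], [0, 0, 0]],
])

```text
time_s: 8.35
tcp_pos: [0.4641, 0.0498, -0.0128]
eef_rot: [[-0.099, 0.995, -0.0], [0.995, 0.099, 0.0], [0.0, -0.0, -1.0]]
contact_force: [1.0, 0.7, 0.0]
opening: 0.586
```

```bash
python3 - <<'E'
from h import *
st()
im=cams.snapshot("side");crop(im,275,220,80,75,8,"pics/s7.png")
E
```

```text
8.35 tcp_b mm [-147.4736   77.3111  -30.8008] F_b [1.0128 0.5679 0.0028] op 0.5864774833853532 q [ 0.1069  0.3636 -0.6169  0.5904  0.      0.0077]
```

View pics/s7.png

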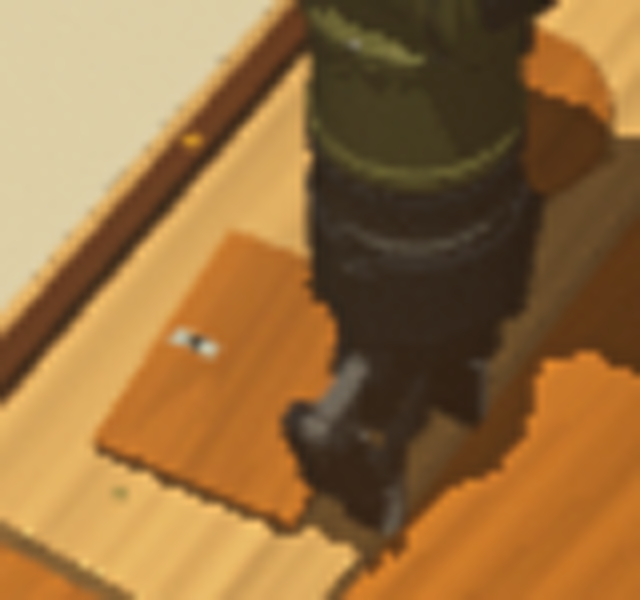

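Emit:
jog_arm([
  [[0, 0, 2], [0, 0, 0]],
  [[0, 3, 2], [0, 0, 0]],
  [[0, 7, 2], [0, 0, 0]],
  [[0, 12, 2], [0, 0, 0]],
  [[0, 17, 2], [0, 0, 0]],
  [[0, 17, 2], [0, 0, 0]],
])

```text
time_s: 9.15
tcp_pos: [0.4819, 0.0516, -0.0146]
eef_rot: [[-0.099, 0.995, 0.001], [0.995, 0.099, 0.0], [-0.0, 0.001, -1.0]]
contact_force: [0.1, -0.6, 0.4]
opening: 0.589
```

```bash
python3 - <<'E'
from h import *
st()
im=cams.snapshot("side");crop(im,265,210,90,80,8,"pics/s8.png")
E
```

```text
9.15 tcp_b mm [-129.5869   77.3151  -32.6159] F_b [ 0.0334 -0.6197  0.3586] op 0.5886807335616094 q [ 0.1066  0.3895 -0.5776  0.6029 -0.      0.0074]
```

View pics/s8.png

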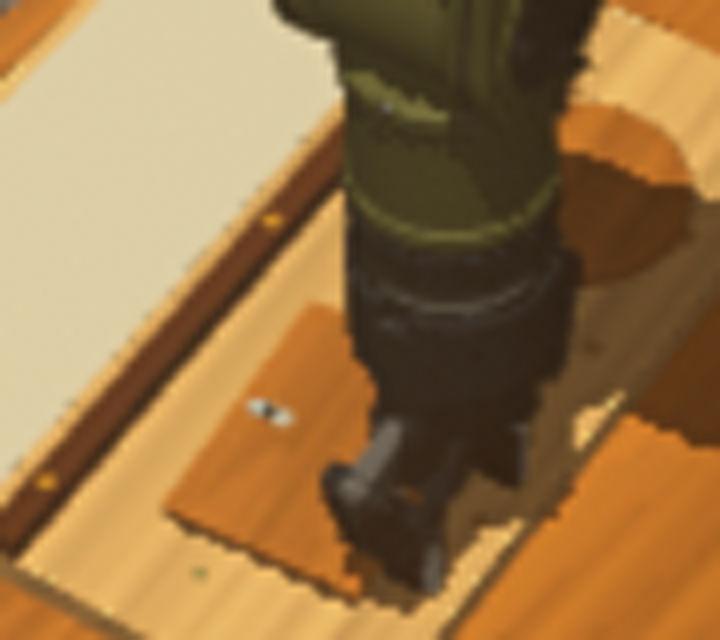

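Emit:
jog_arm([
  [[0, 5, 0], [0, 0, 0]],
  [[0, 10, 0], [0, 0, 0]],
  [[0, 15, 0], [0, 0, 0]],
  [[0, 20, 0], [0, 0, 0]],
  [[0, 25, 0], [0, 0, 0]],
  [[0, 28, 0], [0, 0, 0]],
  [[0, 28, 0], [0, 0, 0]],
])

```text
time_s: 10.07
tcp_pos: [0.5094, 0.0543, -0.0147]
eef_rot: [[-0.099, 0.995, 0.0], [0.995, 0.099, 0.0], [0.0, 0.001, -1.0]]
contact_force: [-0.6, -1.0, 0.2]
opening: 0.584
```

```bash
python3 - <<'E'
from h import *
st()
im=cams.snapshot("side");crop(im,255,200,90,80,8,"pics/s9.png")
E
```

```text
10.075 tcp_b mm [-101.9251   77.3076  -32.6669] F_b [-0.6667 -0.9088  0.1966] op 0.5837736469605992 q [ 0.1062  0.4266 -0.5101  0.6336  0.      0.007 ]
```

View pics/s9.png

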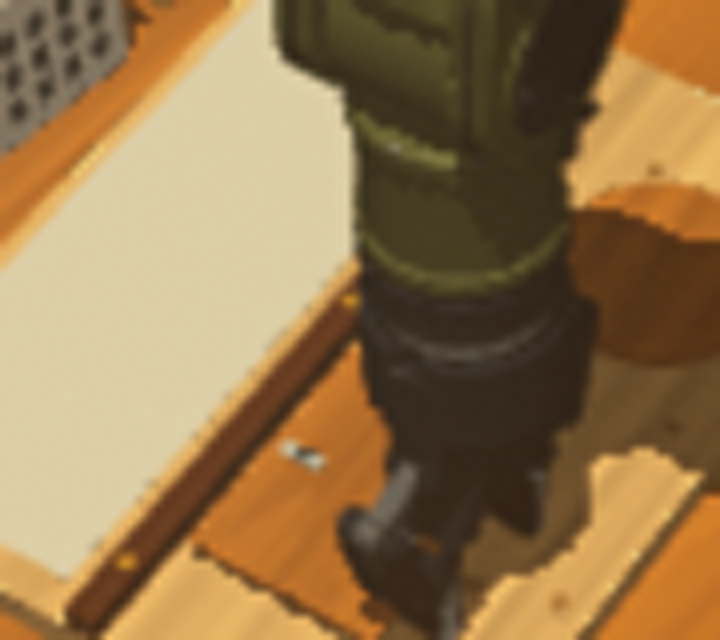

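Emit:
jog_arm([
  [[0, 2, 0], [0, 0, 0]],
  [[0, 4, 0], [0, 0, 0]],
  [[0, 5, 0], [0, 0, 0]],
])

```text
time_s: 10.5
tcp_pos: [0.514, 0.0548, -0.0147]
eef_rot: [[-0.099, 0.995, 0.0], [0.995, 0.099, 0.0], [0.0, 0.0, -1.0]]
contact_force: [-0.1, -1.2, -0.0]
opening: 0.583
```

Emit:
jog_arm([
  [[0, 1, 0], [0, 0, 0]],
  [[0, 2, 0], [0, 0, 0]],
])

```text
time_s: 10.75
tcp_pos: [0.5158, 0.0549, -0.0147]
eef_rot: [[-0.099, 0.995, -0.0], [0.995, 0.099, -0.0], [-0.0, -0.0, -1.0]]
contact_force: [0.0, -0.6, 0.3]
opening: 0.586
```

Emit:
jog_arm([
  [[0, 1, 0], [0, 0, 0]],
  [[0, 2, 0], [0, 0, 0]],
])

```text
time_s: 11.0
tcp_pos: [0.5179, 0.0551, -0.0147]
eef_rot: [[-0.099, 0.995, -0.0], [0.995, 0.099, -0.0], [-0.0, -0.0, -1.0]]
contact_force: [-0.9, 0.1, 0.3]
opening: 0.585
```

```bash
python3 - <<'E'
from h import *
st()
im=cams.snapshot("side");crop(im,265,210,75,70,10,"pics/s10.png")
E
```

```text
11.0 tcp_b mm [-93.3851  77.2917 -32.693 ] F_b [-0.9291  0.1936  0.3003] op 0.5854544039937022 q [ 0.1061  0.4383 -0.4884  0.6441 -0.      0.0069]
```

View pics/s10.png

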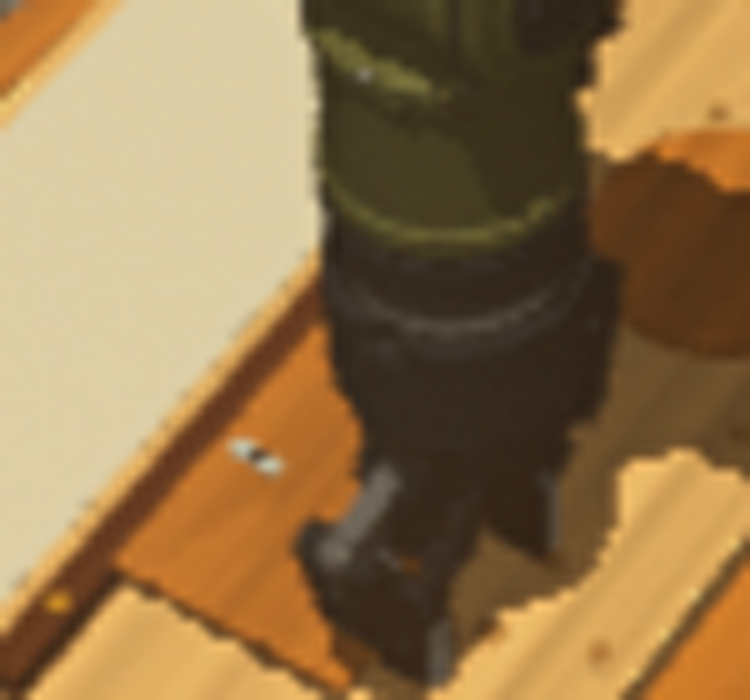

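Emit:
jog_arm([
  [[0, 1, 0], [0, 0, 0]],
  [[0, 1.5, 0], [0, 0, 0]],
])

```text
time_s: 11.3
tcp_pos: [0.518, 0.0551, -0.0149]
eef_rot: [[-0.099, 0.995, -0.002], [0.995, 0.099, -0.0], [0.0, -0.002, -1.0]]
contact_force: [-4.6, -0.1, 3.0]
opening: 0.585
```

Emit:
jog_arm([
  [[0, 1, 0], [0, 0, 0]],
  [[0, 1.5, 0], [0, 0, 0]],
])

```text
time_s: 11.55
tcp_pos: [0.5179, 0.0552, -0.0151]
eef_rot: [[-0.099, 0.995, -0.005], [0.995, 0.099, -0.0], [0.0, -0.005, -1.0]]
contact_force: [-6.6, -1.3, 5.0]
opening: 0.586
```

Emit:
jog_arm([
  [[0, 1, 0], [0, 0, 0]],
  [[0, 1.5, 0], [0, 0, 0]],
])

```text
time_s: 11.8
tcp_pos: [0.5178, 0.0552, -0.0154]
eef_rot: [[-0.099, 0.995, -0.008], [0.995, 0.099, -0.001], [0.0, -0.008, -1.0]]
contact_force: [-9.4, -1.2, 6.8]
opening: 0.588
```

Emit:
jog_arm([
  [[0, 0.5, -3], [0, 0, 0]],
  [[0, 0.5, -6], [0, 0, 0]],
  [[0, 1, -9], [0, 0, 0]],
  [[0, 1.5, -12], [0, 0, 0]],
  [[0, 2, -15], [0, 0, 0]],
  [[0, 2.5, -15], [0, 0, 0]],
])

```text
time_s: 12.55
tcp_pos: [0.5188, 0.0552, -0.0012]
eef_rot: [[-0.099, 0.995, -0.01], [0.995, 0.099, -0.001], [0.0, -0.01, -1.0]]
contact_force: [-9.0, 0.0, 0.5]
opening: 0.588
```

```bash
python3 - <<'E'
from h import *
st()
im=cams.snapshot("side");crop(im,255,200,90,80,8,"pics/s11.png")
E
```

```text
12.55 tcp_b mm [-92.4746  77.3091 -19.239 ] F_b [-8.923   0.9158  0.4873] op 0.5880065593369493 q [ 0.106   0.4292 -0.4582  0.6937  0.0001  0.0068]
```

View pics/s11.png

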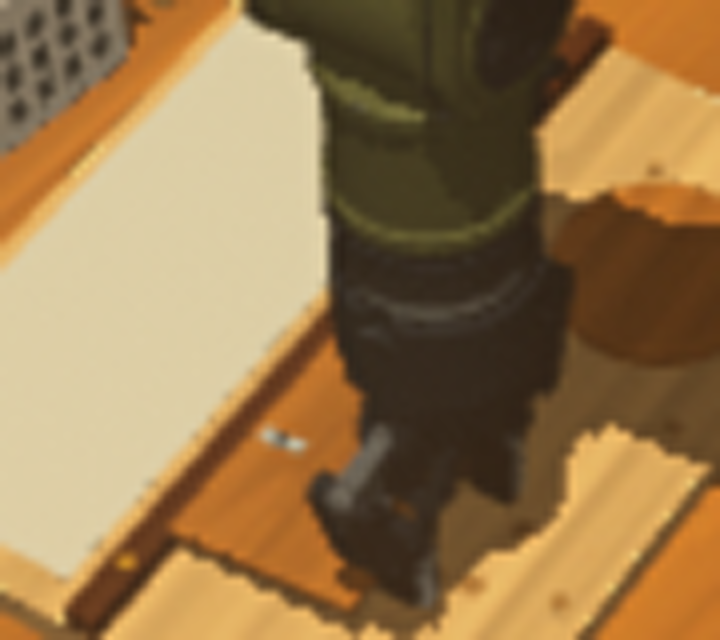

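```bash
python3 - <<'E'
from h import *
for z in(.016,.03,.04): print(z,(proj("side",b2w([-.083,.134,z]))-(255,200))*8,(proj("side",b2w([0,.134,.016]))-(255,200))*8)
im=cams.snapshot("side");crop(im,275,260,40,30,20,"pics/s12.png")
E
```

```text
0.016 [341.0773 637.6998] [160.5557 538.5367]
0.03 [339.2362 616.2968] [160.5557 538.5367]
0.04 [337.9043 600.8064] [160.5557 538.5367]
```

View pics/s12.png

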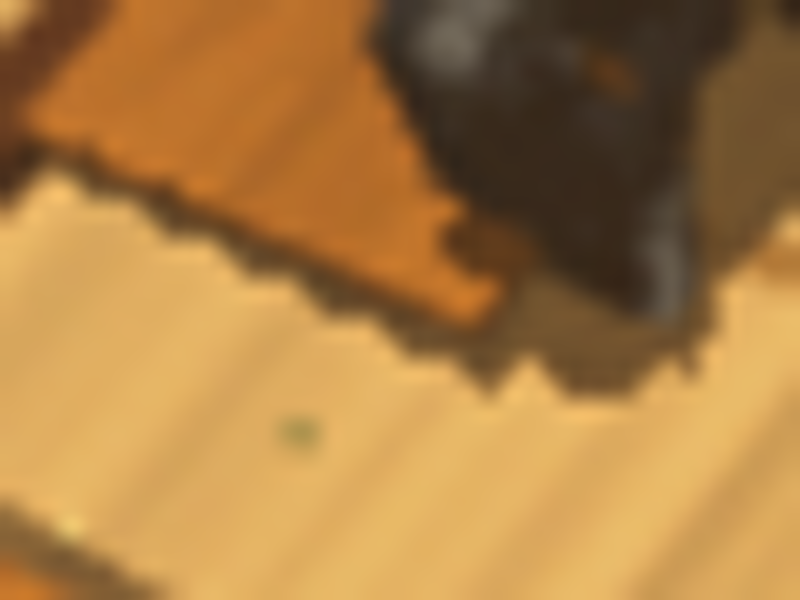

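Emit:
jog_arm([
  [[0, 1.5, -4], [0, 0, 0]],
  [[0, 3, -8], [0, 0, 0]],
  [[0, 5, -12], [0, 0, 0]],
  [[0, 7, -16], [0, 0, 0]],
  [[0, 9, -20], [0, 0, 0]],
  [[0, 9, -20], [0, 0, 0]],
])

```text
time_s: 13.4
tcp_pos: [0.5239, 0.0558, 0.0183]
eef_rot: [[-0.099, 0.995, -0.017], [0.995, 0.099, -0.002], [0.0, -0.017, -1.0]]
contact_force: [-14.7, -2.1, 4.9]
opening: 0.589
```

```bash
python3 - <<'E'
from h import *
st()
im=cams.snapshot("side");crop(im,255,200,90,80,8,"pics/s13.png")
E
```

```text
13.4 tcp_b mm [-87.3011  77.3461   0.279 ] F_b [-14.8495  -0.6443   4.8893] op 0.5893481446354998 q [ 0.106   0.4176 -0.4133  0.7566  0.0002  0.0067]
```

View pics/s13.png

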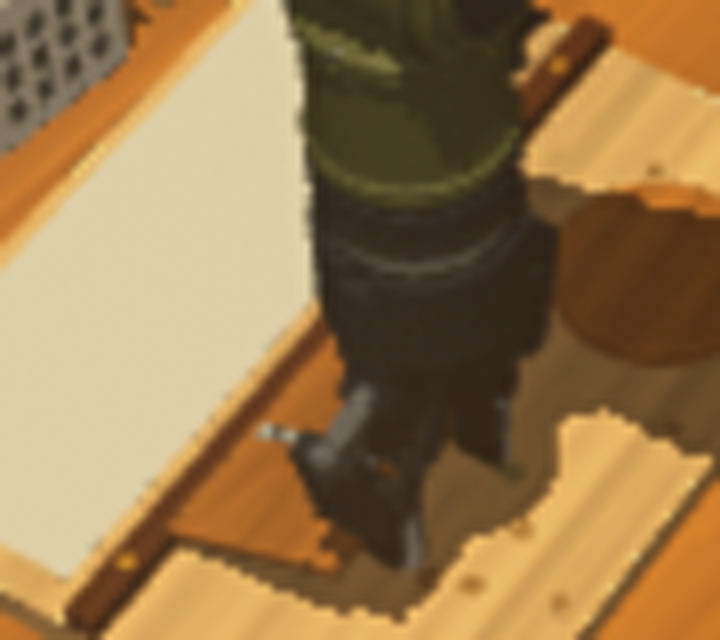

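Emit:
jog_arm([
  [[0, 1, -4], [0, 0, 0]],
  [[0, 3, -8], [0, 0, 0]],
  [[0, 6, -12], [0, 0, 0]],
  [[0, 9, -16], [0, 0, 0]],
  [[0, 12, -19], [0, 0, 0]],
  [[0, 12, -19], [0, 0, 0]],
])

```text
time_s: 14.2
tcp_pos: [0.5356, 0.057, 0.0383]
eef_rot: [[-0.099, 0.995, -0.017], [0.995, 0.099, -0.001], [0.0, -0.017, -1.0]]
contact_force: [-19.2, -2.3, 13.9]
opening: 0.587
```

```bash
python3 - <<'E'
from h import *
st()
im=cams.snapshot("side");crop(im,255,200,90,80,8,"pics/s14.png")
E
```

```text
14.2 tcp_b mm [-75.5987  77.3988  20.3067] F_b [-19.3058  -0.3685  13.8889] op 0.5874962442614201 q [ 0.1058  0.4129 -0.3574  0.8176  0.0003  0.0065]
```

View pics/s14.png

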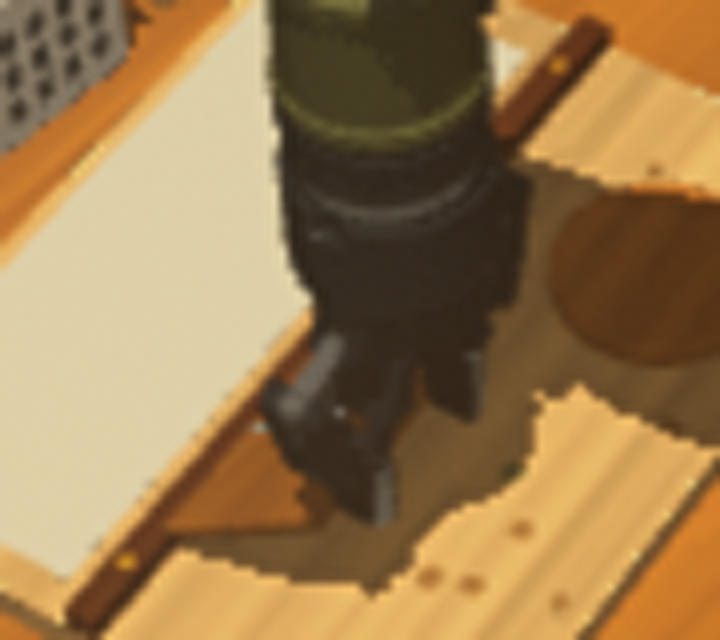

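Emit:
jog_arm([
  [[0, -1, -4], [0, 0, 0]],
  [[0, -1, -8], [0, 0, 0]],
  [[0, -1, -8], [0, 0, 0]],
])

```text
time_s: 14.62
tcp_pos: [0.5463, 0.058, 0.048]
eef_rot: [[-0.099, 0.995, 0.003], [0.995, 0.099, 0.0], [0.0, 0.003, -1.0]]
contact_force: [-1.6, 0.4, 0.4]
opening: 0.589
```

```bash
python3 - <<'E'
from h import *
st()
im=cams.snapshot("side");crop(im,265,210,60,60,10,"pics/s15.png")
E
```

```text
14.625 tcp_b mm [-64.8674  77.3159  29.9628] F_b [-1.5795  0.5967  0.4397] op 0.5887032936241777 q [ 0.1057  0.4051 -0.3405  0.8226  0.      0.0066]
```

View pics/s15.png

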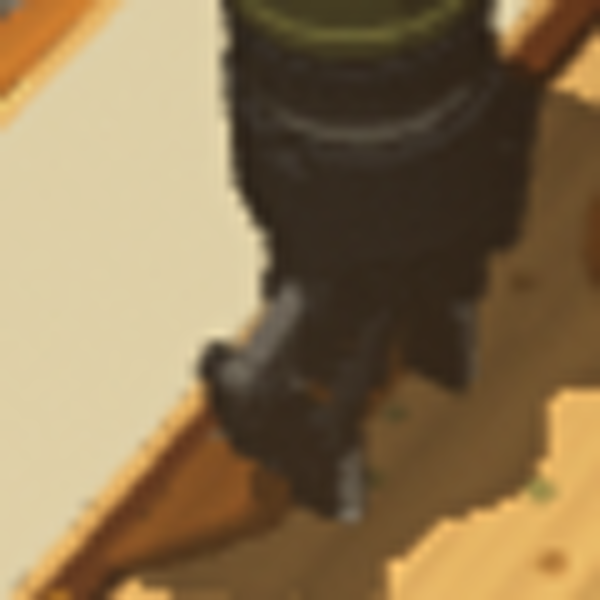

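Emit:
jog_arm([
  [[0, 4, 1], [0, 0, 0]],
  [[0, 8, 2], [0, 0, 0]],
  [[0, 12, 2], [0, 0, 0]],
  [[0, 16, 2], [0, 0, 0]],
  [[0, 20, 2], [0, 0, 0]],
  [[0, 20, 2], [0, 0, 0]],
])

```text
time_s: 15.42
tcp_pos: [0.5653, 0.0599, 0.0453]
eef_rot: [[-0.099, 0.995, 0.001], [0.995, 0.099, 0.0], [-0.0, 0.001, -1.0]]
contact_force: [0.1, -1.1, -0.3]
opening: 0.585
```

```bash
python3 - <<'E'
from h import *
st()
im=cams.snapshot("side");crop(im,255,200,70,70,9,"pics/s16.png")
im=cams.snapshot("top");crop(im,240,150,100,90,8,"pics/t16.png")
E
```

```text
15.425 tcp_b mm [-45.7391  77.2921  27.3122] F_b [-0.0085 -1.0829 -0.2903] op 0.5851976065709662 q [ 0.1055  0.4376 -0.293   0.8395 -0.      0.0063]
```

View pics/s16.png

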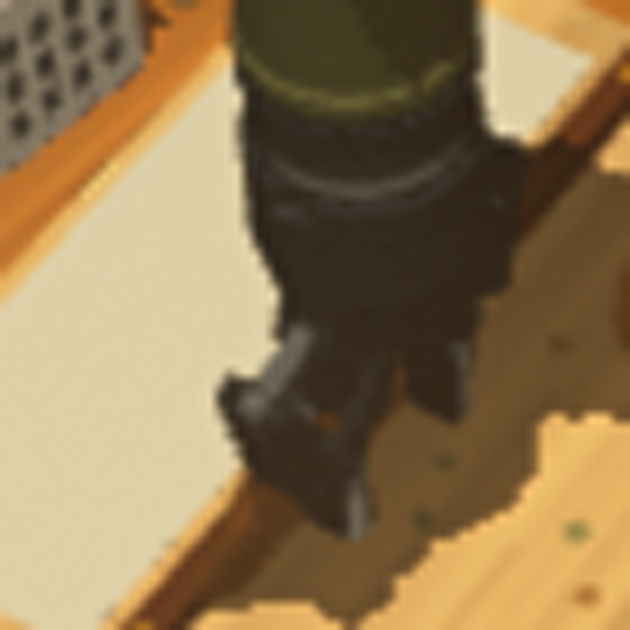

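View pics/t16.png

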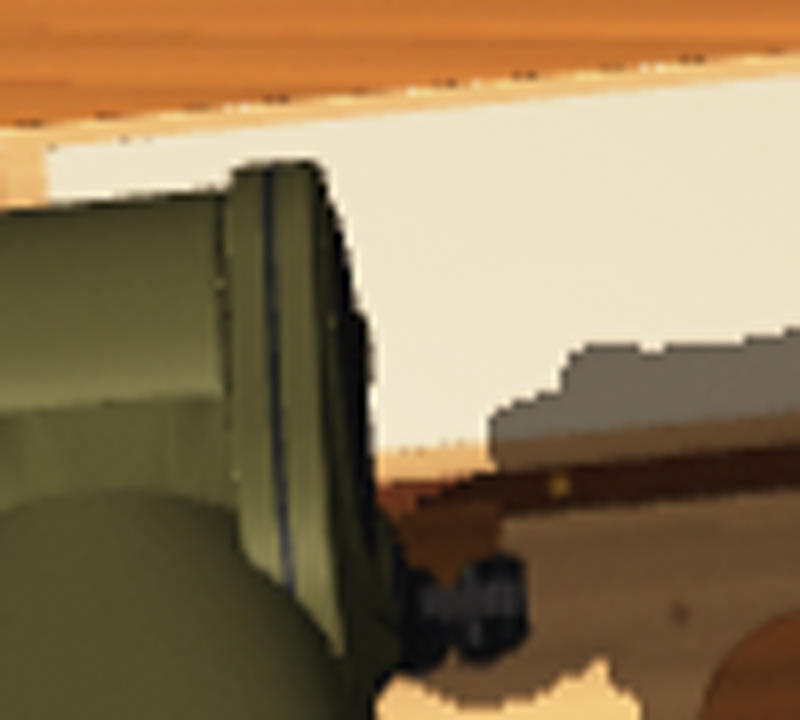

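Emit:
jog_arm([
  [[0, 3, 0], [0, 0, 0]],
  [[0, 6, 0], [0, 0, 0]],
  [[0, 9, 0], [0, 0, 0]],
  [[0, 12, 0], [0, 0, 0]],
  [[0, 14, 0], [0, 0, 0]],
  [[0, 14, 0], [0, 0, 0]],
])

```text
time_s: 16.27
tcp_pos: [0.5788, 0.0612, 0.0453]
eef_rot: [[-0.099, 0.995, 0.0], [0.995, 0.099, 0.0], [0.0, 0.0, -1.0]]
contact_force: [0.6, 0.0, -0.0]
opening: 0.585
```

```bash
python3 - <<'E'
from h import *
st()
im=cams.snapshot("side");crop(im,255,200,70,70,9,"pics/s17.png")
im=cams.snapshot("top");crop(im,240,150,100,90,8,"pics/t17.png")
E
```

```text
16.275 tcp_b mm [-32.2188  77.2899  27.2519] F_b [ 0.6411 -0.0596 -0.0361] op 0.5853147419439226 q [ 0.1054  0.4583 -0.257   0.8554  0.      0.0062]
```

View pics/s17.png

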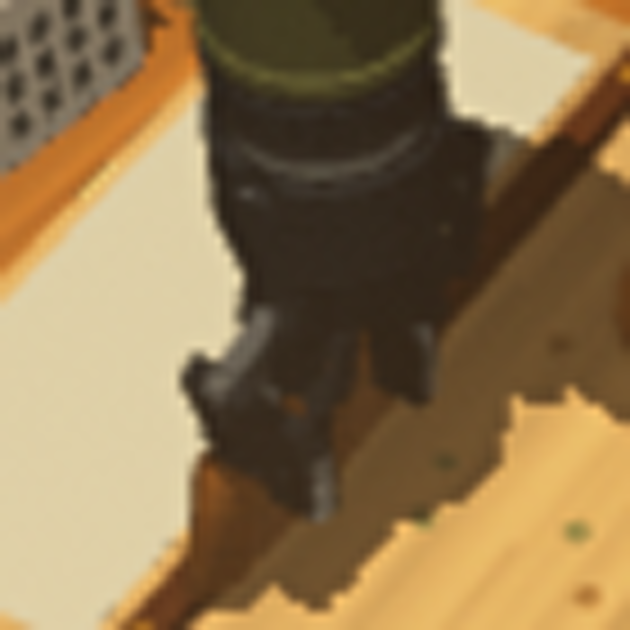

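View pics/t17.png

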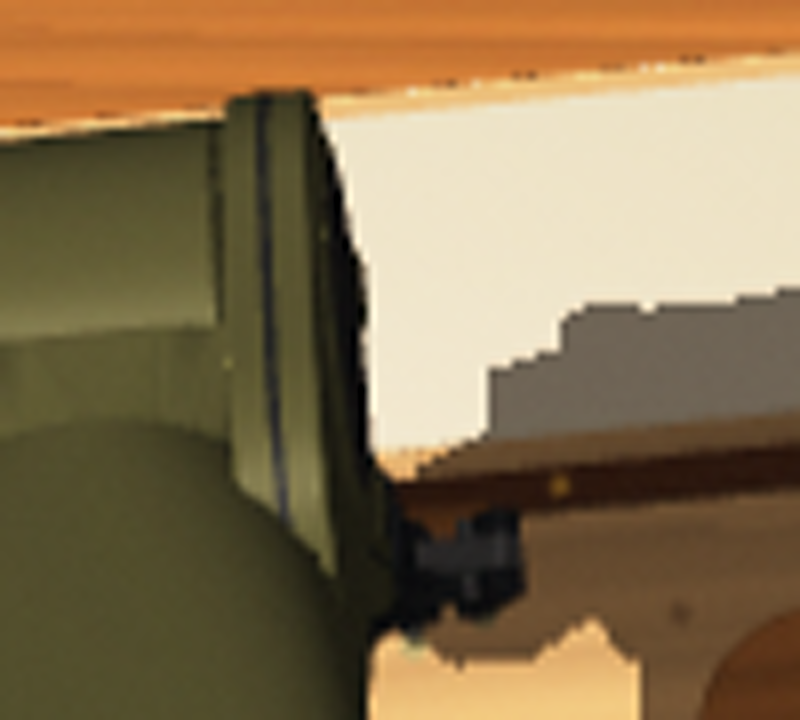

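Emit:
jog_arm([
  [[0, 2, 0], [0, 0, 0]],
  [[0, 4, 0], [0, 0, 0]],
  [[0, 6, 0], [0, 0, 0]],
  [[0, 8, 0], [0, 0, 0]],
  [[0, 10, 0], [0, 0, 0]],
  [[0, 12, 0], [0, 0, 0]],
  [[0, 12, 0], [0, 0, 0]],
])

```text
time_s: 17.25
tcp_pos: [0.5907, 0.0624, 0.0453]
eef_rot: [[-0.099, 0.995, 0.0], [0.995, 0.099, -0.0], [-0.0, 0.0, -1.0]]
contact_force: [-0.7, 0.8, -0.6]
opening: 0.588
```

```bash
python3 - <<'E'
from h import *
st()
im=cams.snapshot("side");crop(im,245,180,75,75,8,"pics/s18.png")
im=cams.snapshot("top");crop(im,240,150,100,90,8,"pics/t18.png")
E
```

```text
17.25 tcp_b mm [-20.1978  77.274   27.3255] F_b [-0.5807  0.8538 -0.5727] op 0.588335958027461 q [ 0.1052  0.4763 -0.225   0.8693 -0.      0.006 ]
```

View pics/s18.png

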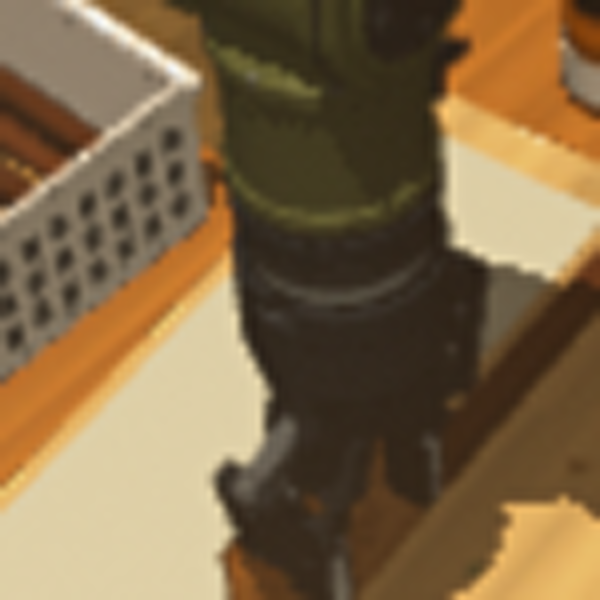

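View pics/t18.png

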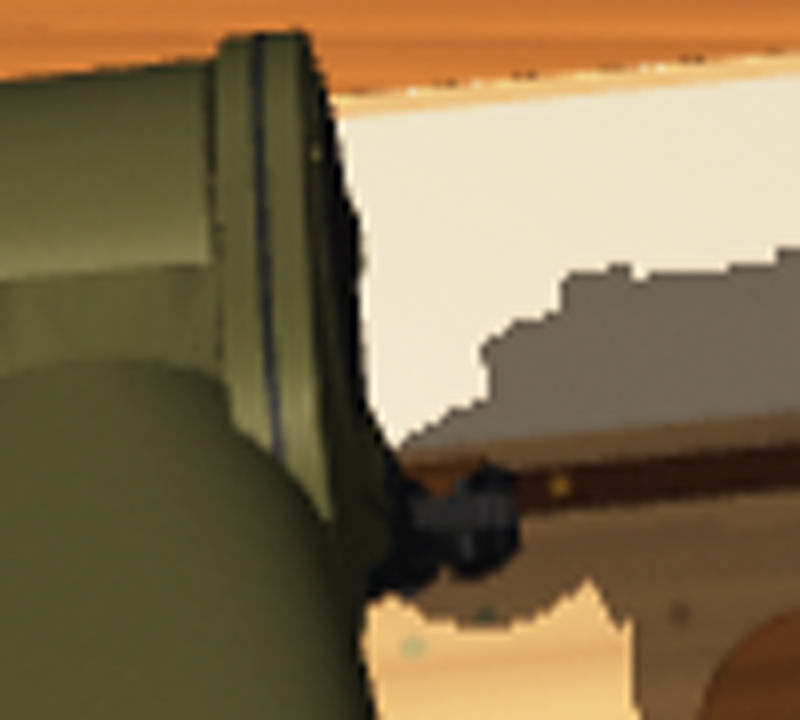

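Emit:
jog_arm([
  [[0, 2, 0], [0, 0, 0]],
  [[0, 4, 0], [0, 0, 0]],
  [[0, 6, 0], [0, 0, 0]],
  [[0, 8, 0], [0, 0, 0]],
  [[0, 10, 0], [0, 0, 0]],
  [[0, 12, 0], [0, 0, 0]],
  [[0, 14, 0], [0, 0, 0]],
  [[0, 14, 0], [0, 0, 0]],
])

```text
time_s: 18.35
tcp_pos: [0.6046, 0.0638, 0.0453]
eef_rot: [[-0.099, 0.995, 0.0], [0.995, 0.099, 0.0], [0.0, 0.0, -1.0]]
contact_force: [0.2, 0.0, 0.4]
opening: 0.586
```

```bash
python3 - <<'E'
from h import *
st()
im=cams.snapshot("side");crop(im,225,180,90,90,8,"pics/s19.png")
im=cams.snapshot("top");crop(im,240,150,100,90,8,"pics/t19.png")
E
```

```text
18.35 tcp_b mm [-6.2173 77.2753 27.3072] F_b [ 0.1606 -0.0005  0.4371] op 0.5858935665631105 q [ 0.1051  0.4975 -0.187   0.8861  0.      0.0059]
```

View pics/s19.png

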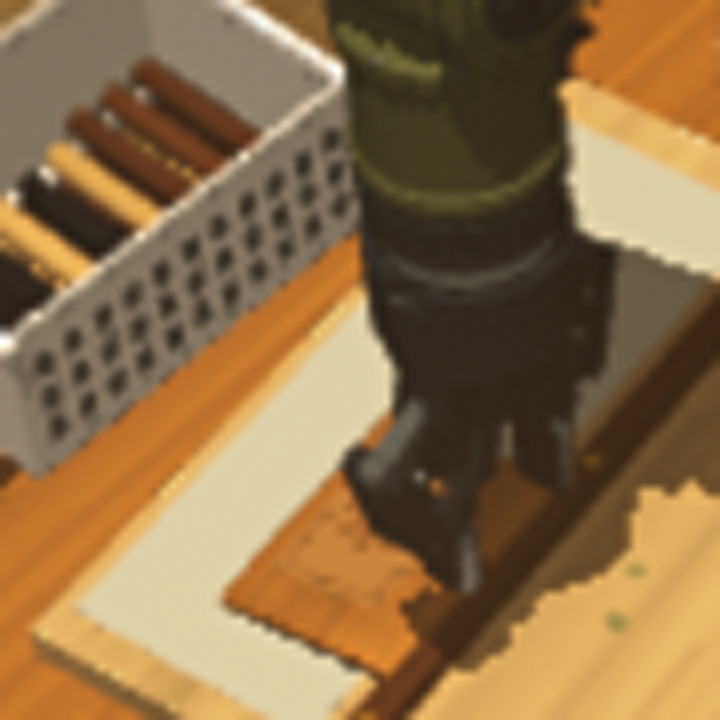

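View pics/t19.png

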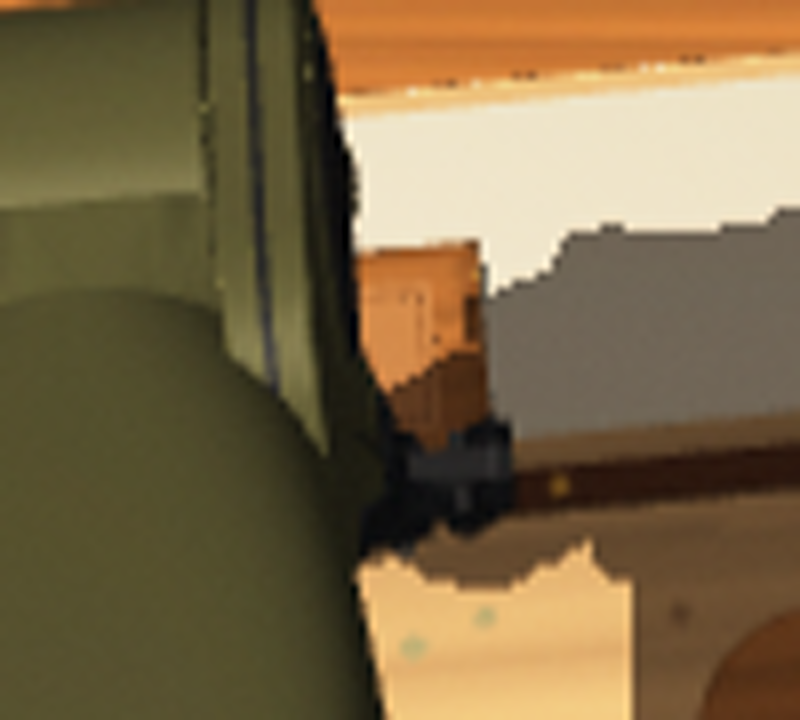

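Emit:
jog_arm([
  [[0, 0, -15], [0, 0, 0]],
  [[0, -30, -15], [0, 0, 0]],
  [[0, -75, -10], [0, 0, 0]],
  [[0, -110, -10], [0, 0, 0]],
  [[0, -110, -10], [0, 0, 0]],
])

```text
time_s: 19.08
tcp_pos: [0.4916, 0.0525, 0.056]
eef_rot: [[-0.099, 0.995, -0.002], [0.995, 0.099, -0.0], [-0.0, -0.002, -1.0]]
contact_force: [0.9, -0.1, 0.5]
opening: 0.584
```

```bash
python3 - <<'E'
from h import *
st()
im=cams.snapshot("side");crop(im,225,180,90,90,8,"pics/s20.png")
im=cams.snapshot("top");crop(im,240,150,100,90,8,"pics/t20.png")
E
```

```text
19.075 tcp_b mm [-119.7965   77.3195   37.9788] F_b [ 0.8902 -0.1945  0.4777] op 0.5842516563217336 q [ 0.1065  0.3183 -0.4565  0.7985  0.      0.0072]
```

View pics/s20.png

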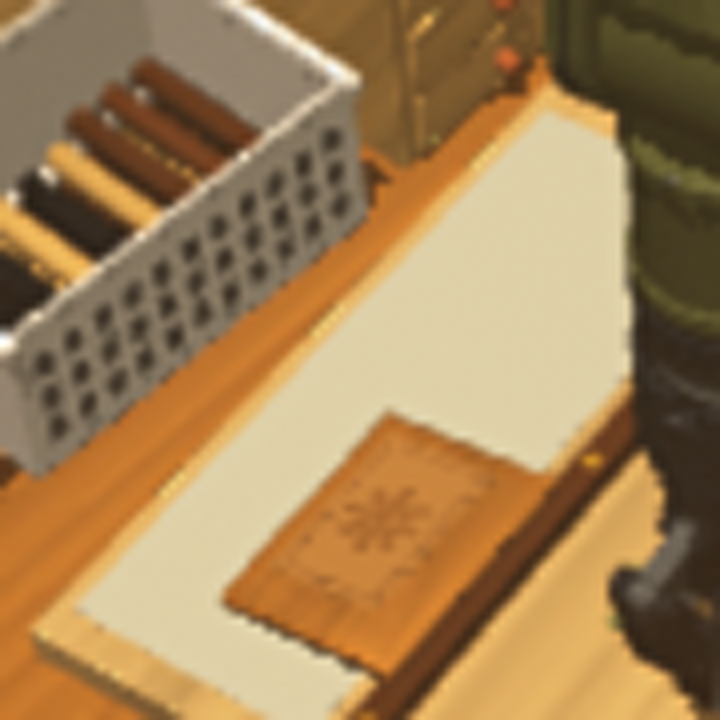

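View pics/t20.png

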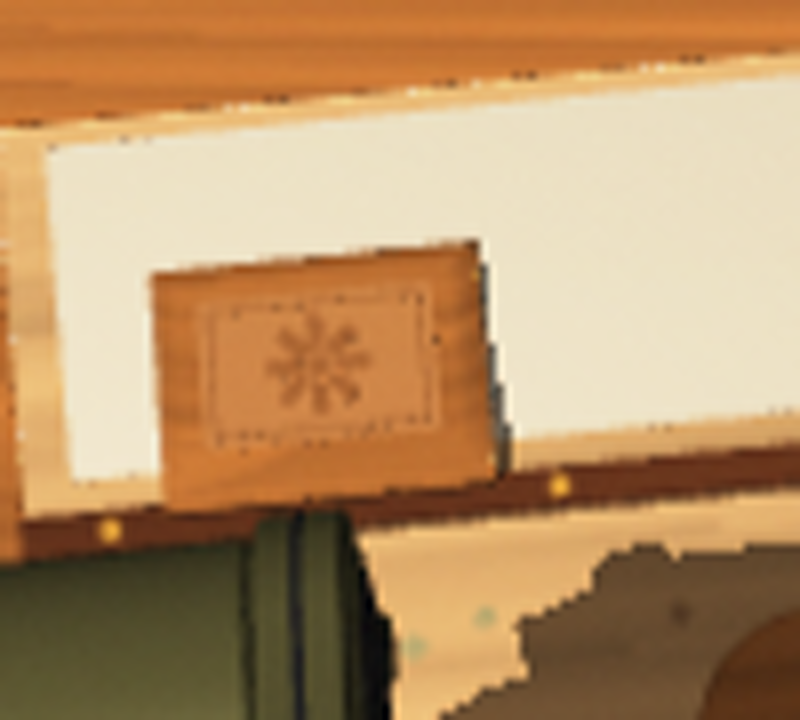

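```bash
python3 - <<'E'
from h import *
for p,z in (((150,272),.018+.007),((478,240),.025),((165,510),.018+.02),((495,485),.018+.02)):
  print(p,1e3*w2b(onz("top",C(p,(240,150),8),z)))
for p,z in (((225,600),.025),((390,412),.025),((385,670),.038),((545,470),.038)):
  print(p,1e3*w2b(onz("side",C(p,(225,180),8),z)))
im=cams.snapshot("side");crop(im,280,180,90,90,8,"pics/s21.png")
E
```

```text
(150, 272) [ 94.7205 130.609    7.    ]
(478, 240) [94.8993 19.8867  7.    ]
(165, 510) [ 11.6494 130.5217  20.    ]
(495, 485) [ 9.4603 21.3442 20.    ]
(225, 600) [ 91.9976 127.9136   7.    ]
(390, 412) [94.6095 17.0111  7.    ]
(385, 670) [ 12.9486 128.058   20.    ]
(545, 470) [17.9969 15.9358 20.    ]
```

View pics/s21.png

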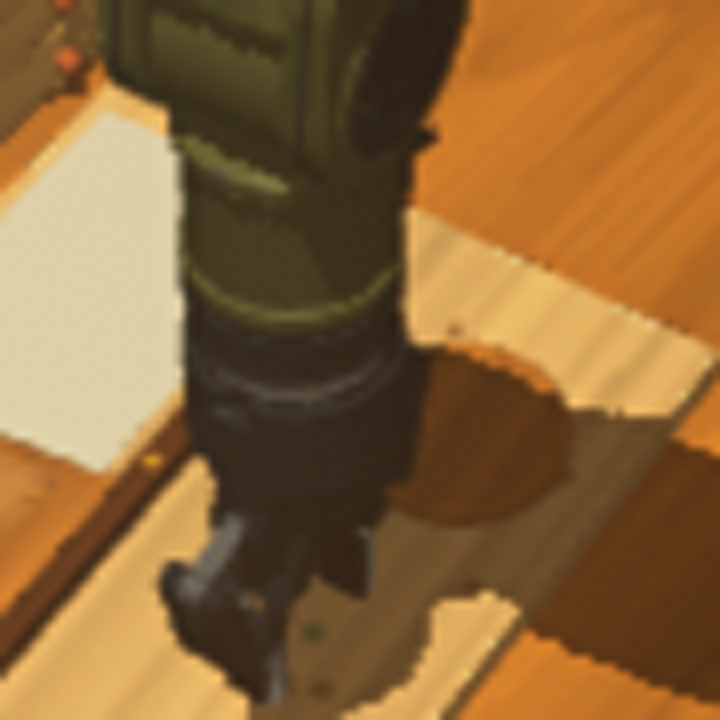

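```bash
python3 - <<'E'
from h import *
for z in (.08,.085,.09,.095,.1):
  a=[1e3*w2b(onz("side",C(p,(280,180),8),z)) for p in ((275,703),(364,596))]; print(z,a,(a[0]+a[1])/2)
E
```

```text
0.08 [array([-117.8802,   97.5768,   62.    ]), array([-118.6714,   39.4567,   62.    ])] [-118.2758   68.5168   62.    ]
0.085 [array([-119.9464,  100.4784,   67.    ]), array([-120.7342,   42.6091,   67.    ])] [-120.3403   71.5438   67.    ]
0.09 [array([-122.0126,  103.3801,   72.    ]), array([-122.797 ,   45.7615,   72.    ])] [-122.4048   74.5708   72.    ]
0.095 [array([-124.0788,  106.2817,   77.    ]), array([-124.8597,   48.914 ,   77.    ])] [-124.4692   77.5978   77.    ]
0.1 [array([-126.1449,  109.1833,   82.    ]), array([-126.9225,   52.0664,   82.    ])] [-126.5337   80.6248   82.    ]
```

Emit:
jog_arm([
  [[0, 50, 0], [0, 0, 0]],
  [[0, 100, 0], [0, 0, 0]],
  [[0, 114, 20], [0, 0, 0]],
  [[0, 114, 40], [0, 0, 0]],
  [[0, 114, 52], [0, 0, 0]],
  [[0, 114, 57], [0, 0, 0]],
  [[0, 114, 57], [0, 0, 0]],
])

```text
time_s: 20.1
tcp_pos: [0.6086, 0.0642, -0.0016]
eef_rot: [[-0.099, 0.995, 0.0], [0.995, 0.099, 0.0], [0.0, 0.0, -1.0]]
contact_force: [0.4, 1.0, -0.2]
opening: 0.588
```

Emit:
jog_arm([
  [[0, 0, 1.5], [0, 0, 0]],
  [[0, 0, 2], [0, 0, 0]],
])

```text
time_s: 20.35
tcp_pos: [0.6088, 0.0642, -0.003]
eef_rot: [[-0.099, 0.995, 0.001], [0.995, 0.099, 0.0], [-0.0, 0.001, -1.0]]
contact_force: [0.1, 0.0, 0.1]
opening: 0.585
```

Emit:
jog_arm([
  [[0, 0, 1], [0, 0, 0]],
  [[0, 0, 2], [0, 0, 0]],
])

```text
time_s: 20.6
tcp_pos: [0.6085, 0.0642, -0.0056]
eef_rot: [[-0.099, 0.995, 0.0], [0.995, 0.099, 0.0], [0.0, 0.0, -1.0]]
contact_force: [-0.2, 0.3, 0.6]
opening: 0.585
```

Emit:
jog_arm([
  [[0, 0, 1], [0, 0, 0]],
  [[0, 0, 2], [0, 0, 0]],
])

```text
time_s: 20.85
tcp_pos: [0.6085, 0.0642, -0.0062]
eef_rot: [[-0.099, 0.995, 0.001], [0.995, 0.099, 0.0], [0.0, 0.001, -1.0]]
contact_force: [-5.1, -0.5, 14.0]
opening: 0.585
```

Emit:
jog_arm([
  [[0, 0, -3], [0, 0, 0]],
  [[0, 2, -3], [0, 0, 0]],
  [[0, 5, -3], [0, 0, 0]],
  [[0, 8, -3], [0, 0, 0]],
  [[0, 11, -3], [0, 0, 0]],
  [[0, 14, -3], [0, 0, 0]],
  [[0, 14, -3], [0, 0, 0]],
])

```text
time_s: 21.72
tcp_pos: [0.6228, 0.0656, -0.0047]
eef_rot: [[-0.099, 0.995, 0.0], [0.995, 0.099, 0.0], [0.0, 0.0, -1.0]]
contact_force: [-0.3, 0.0, -0.2]
opening: 0.584
```

```bash
python3 - <<'E'
from h import *
st()
im=cams.snapshot("side");crop(im,225,180,90,90,8,"pics/s22.png")
E
```

```text
21.725 tcp_b mm [ 11.9977  77.2787 -22.7108] F_b [-0.317   0.0488 -0.1767] op 0.5841994588040148 q [ 0.1049  0.5722 -0.1989  0.7993  0.0001  0.0058]
```

View pics/s22.png

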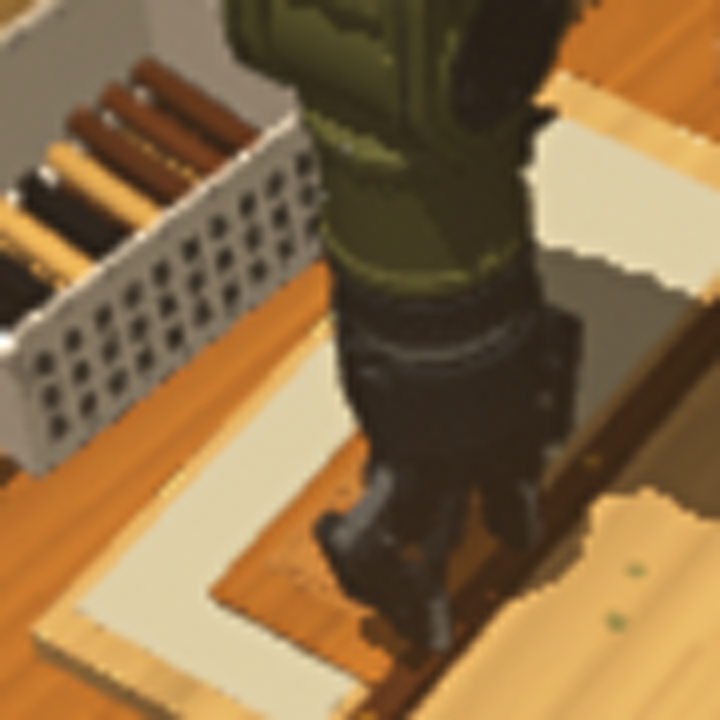

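Emit:
jog_arm([
  [[0, 4, 0], [0, 0, 0]],
  [[0, 8, 0], [0, 0, 0]],
  [[0, 12, 0], [0, 0, 0]],
  [[0, 12, 0], [0, 0, 0]],
])

```text
time_s: 22.28
tcp_pos: [0.6349, 0.0668, -0.0047]
eef_rot: [[-0.099, 0.995, 0.001], [0.995, 0.099, 0.0], [-0.0, 0.001, -1.0]]
contact_force: [0.2, 0.3, 0.6]
opening: 0.585
```

```bash
python3 - <<'E'
from h import *
st()
im=cams.snapshot("side");crop(im,225,180,90,90,8,"pics/s23.png")
im=cams.snapshot("top");crop(im,240,150,100,90,8,"pics/t23.png")
E
```

```text
22.275 tcp_b mm [ 24.1908  77.2433 -22.6834] F_b [0.2049 0.2686 0.5767] op 0.5851465601237562 q [ 0.1048  0.5897 -0.1644  0.8161 -0.      0.0056]
```

View pics/s23.png

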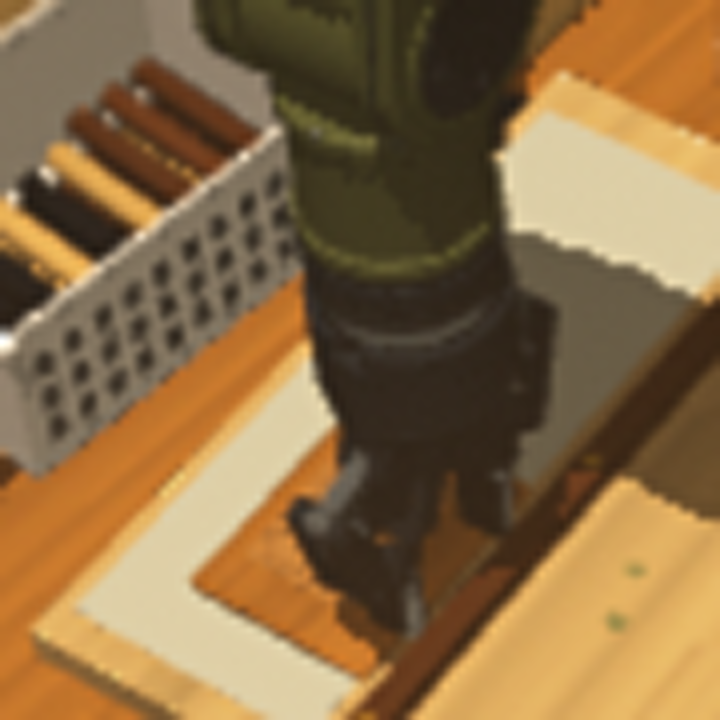

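View pics/t23.png

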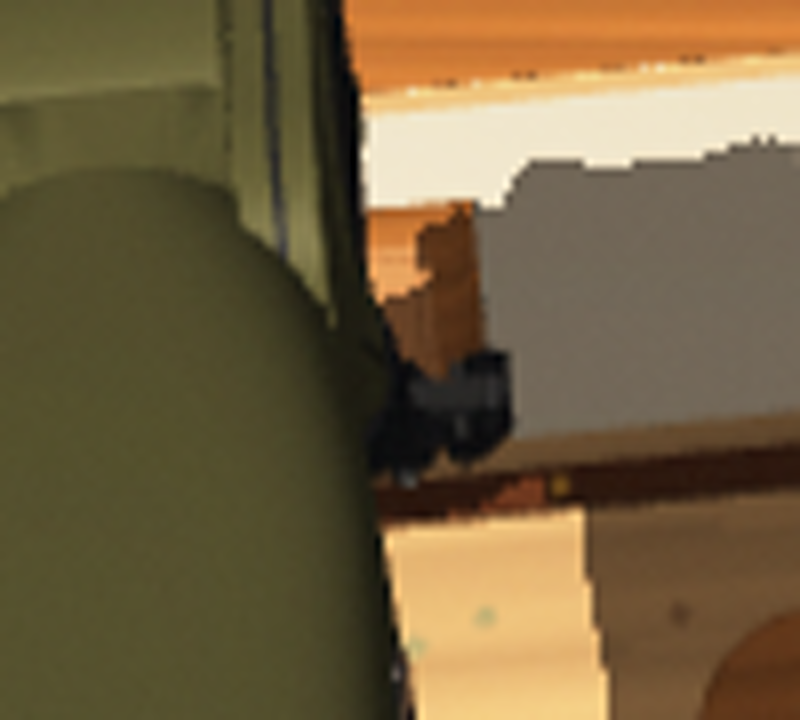

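Emit:
jog_arm([
  [[0, 4, 0], [0, 0, 0]],
  [[0, 8, 0], [0, 0, 0]],
  [[0, 12, 0], [0, 0, 0]],
  [[0, 16, 0], [0, 0, 0]],
  [[0, 20, 0], [0, 0, 0]],
  [[0, 20, 0], [0, 0, 0]],
])

```text
time_s: 23.12
tcp_pos: [0.6548, 0.0688, -0.0047]
eef_rot: [[-0.099, 0.995, 0.001], [0.995, 0.099, 0.0], [-0.0, 0.001, -1.0]]
contact_force: [-0.8, 0.0, -0.2]
opening: 0.588
```

Emit:
jog_arm([
  [[0, -3, -2], [0, 0, 0]],
  [[0, -5, -30], [0, 0, 0]],
  [[0, -5, -80], [0, 0, 0]],
  [[0, -60, -110], [0, 0, 0]],
  [[0, -120, -110], [0, 0, 0]],
  [[0, -180, -110], [0, 0, 0]],
  [[0, -200, -110], [0, 0, 0]],
  [[0, -200, -110], [0, 0, 0]],
])

```text
time_s: 24.12
tcp_pos: [0.4534, 0.0487, 0.1057]
eef_rot: [[-0.099, 0.995, -0.0], [0.995, 0.099, 0.0], [0.0, -0.0, -1.0]]
contact_force: [0.8, 1.1, 0.9]
opening: 0.584
```

```bash
python3 - <<'E'
from h import *
st()
im=cams.snapshot("side");cv2.imwrite("pics/sf.png",im[:,:,::-1]);crop(im,225,170,90,90,8,"pics/s24.png")
im=cams.snapshot("top");cv2.imwrite("pics/tf.png",im[:,:,::-1]);crop(im,230,145,160,140,5,"pics/t24.png")
E
```

```text
24.125 tcp_b mm [-158.249    77.3416   87.6796] F_b [0.8546 0.9718 0.8868] op 0.58386394021825 q [ 0.1071  0.2072 -0.4663  0.8975  0.      0.0079]
```

View pics/s24.png

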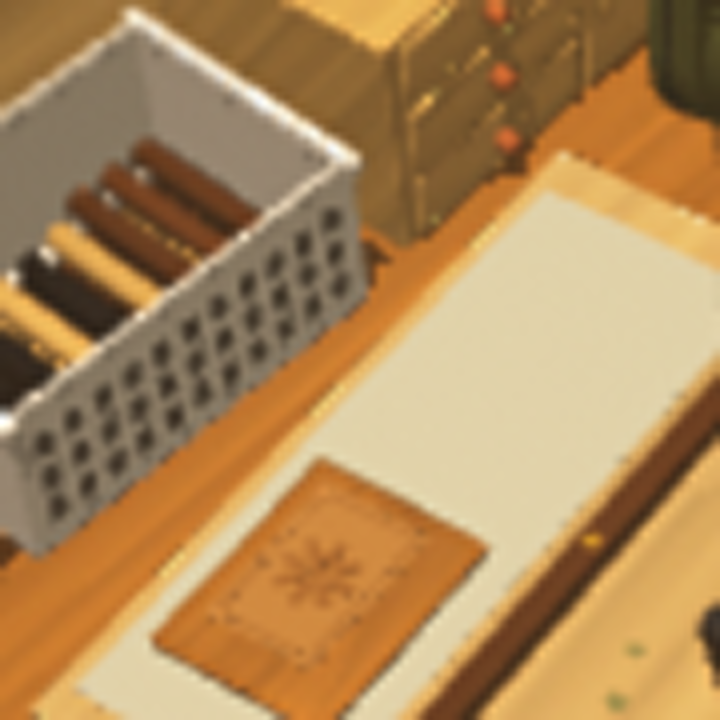

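View pics/t24.png

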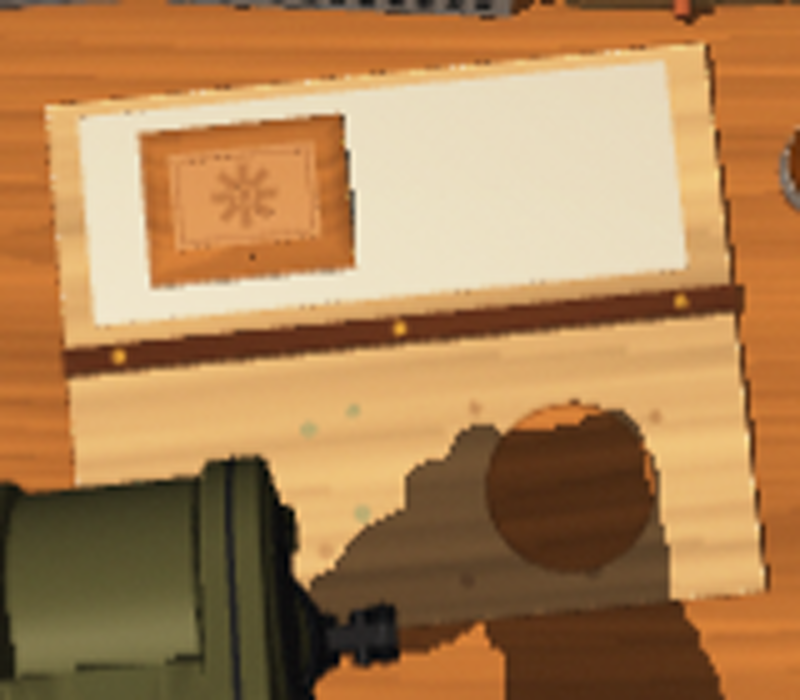

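```bash
python3 - <<'E'
from h import *
for p in ((139,133),(345,115),(355,268),(152,288)): print(1e3*w2b(onz("top",C(p),.025)))
d=cv2.absdiff(cv2.imread("pics/top0.png"),cv2.imread("pics/tf.png")).max(2)
for n,(x0,y0,x1,y1) in dict(brush=(210,180,235,255),jar=(380,158,415,192),bowls=(462,230,555,335),mallet=(50,170,165,270),bottle=(462,175,520,220)).items(): print(n,(d[y0:y1,x0:x1]>25).sum())
print(bot.hand_in())
E
```

```text
[128.7948 130.3637   7.    ]
[127.8145  18.847    7.    ]
[43.9993 21.0306  7.    ]
[ 43.7032 130.1753   7.    ]
brush 218
jar 0
bowls 15
mallet 0
bottle 0
the job is handed in; nothing more can be done
None
```

```bash
python3 - <<'E'
import cv2,numpy as np
a=cv2.imread("pics/top0.png")[170:265,195:250];b=cv2.imread("pics/tf.png")[170:265,195:250]
cv2.imwrite("pics/br.png",cv2.resize(np.hstack([a,b]),None,fx=5,fy=5))
E
```

```text
(no output)
```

View pics/br.png

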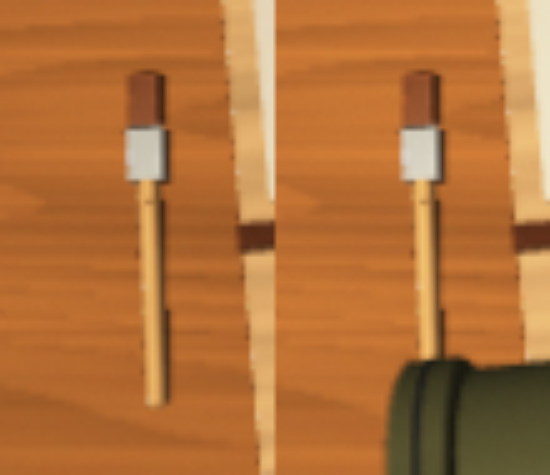

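The plaque is turned over and lies flat, face up, fully on the blotting sheet, and the job is handed in at about 24 s. With two fingertips I pushed it square against the strip and raised its near edge by friction. I then tipped it over the strip and slid it off the strip onto the sheet.

**Final position:** the last top view puts the plaque at board x from about 44 to 128 mm and y from 19 to 130 mm. The sheet spans about x 28 to 142 mm, y ±160 mm. The inlay is visible and the robot was clear of everything.

**Other objects:** the jar, bottle and mallet show no change between the first and last top views. The bowls differ by 15 pixels, and I did not look into why. The brush region differs only where the arm hides the end of its handle. The coaster looks unmoved.

**What disagreed or went wrong:**
- **Fingertip height:** at 50 mm opening the real fingertips were about 36 mm behind the reported TCP, more than the description suggests. My first push passed over the plaque without moving it. I then found the tip height from the pictures and, later, by touching the strip with 14 N.
- **Forces:** the largest I read was about 24 N, during tipping.
- **Past upright:** the plaque fell over the strip by itself rather than being lowered.

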